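# Tighten the clamp screw of a handpiece mount with a square key

### The job

Take the blue wing key out of its leaning holder and set it square in the slot of the brass clamp screw on the handpiece mount, feeling for the slot with a light touch before turning anything. Then, keeping the key upright, turn the screw clockwise until it comes up tight, without forcing it past its stop or pressing hard, and put the key back fully home in its holder. Leave the other things on the worktop where they are.

Things in the scene. Friction and masses are not known exactly. Their poses are not given: they have to be found in the camera images.
- mount_top (a point): Point on the screw's axis level with the top of the steel strap of the fixed grey handpiece mount, 50 mm above the worktop. z is the screw's axis (straight up), y runs along the strap towards the clamped handpiece. On this axis stands a dark round collar, 49 mm across, with the brass screw on it. Collar height (4 mm) and turn differ from start to start and are not measured.
- slot_mean (a point): Mean place of the mouth of the screw's slot, at its middle (fixed to the mount, same axes as mount_top, 41.5 mm above it). The true rim is up to 2.5 mm higher or lower: feel for it. Head: brass, 42 x 26 mm; closed slot 30 x 6.5 mm, 12 mm deep. The slot lies along x, but turned (from above) counter-clockwise by the collar's unknown -0.6..0.6 rad and clockwise by joint screw.
- screw (a joint): Angle the screw has been turned clockwise seen from above, rad; starts at 0 to 0.35, comes up hard against its stop at 1.0. Drag 0.05 to 0.08 N m; stays where left; the head sinks 3 mm per rad. 0.15 to 0.25 N m at the stop is tight, above 0.4 N m is forcing it. Feeling for the slot takes only 3 to 8 N of press; more than 25 N on the rim, before the blade has sunk in, spoils it.
- key_grip (a point): Where to grip the loose key (0.1 to 0.16 kg): centre of its flat blue wing, 46 mm wide (along x), 14 mm thick (along y: grip across this), 38 mm high. z is the key's axis, from tip to wing. A 29 mm round flange lies 22 to 26 mm below this point, then an 14 mm shank and the blade.
- key_tip (a point): End of the key's blade, on its axis 88 mm below key_grip, same axes. The blade is 28 mm wide (along x), 5 mm thick (along y) and 16 mm long; its last 2 mm taper to 25 x 3.6 mm. It sinks fully into the slot (12 mm) only within about 0.1 rad of the slot's direction and 1 mm of its middle; else it stands on the rim. A half turn of the key fits as well.
- holder_bore (a point): Centre of the mouth of the key's fixed white holder, 74 mm above the worktop. z points out of the bore along its axis, which leans 0.26 rad. The bore is 32 mm (x) by 18 mm (y), 56 mm long, open below. In place, the key's flange rests on the mouth: tip 62 mm down the bore, key_grip 26 mm outside. Blade and shank have 2 mm of play each way.
- partition_edge (a point): Point on the front edge of the fixed upright partition, a 20 mm thick panel that runs from here straight back (+x) and from the worktop up to the ceiling cabinets. Keep the arm clear of it when swinging across.
- cobalt_jar: Blue jar, 70 mm across, 81 mm high, at the back right; loose, to be left alone. Origin at the centre of its underside.
- file_stand: Grey drilled steel block of files with coloured handles, 51 x 56 x 75 mm, at the back; loose, to be left alone. Origin at the centre of its underside.
- brown_jar: Small brown jar with black cap, 44 mm across, 52 mm high, at the back; loose, to be left alone. Origin at the centre of its underside.
- dappen: Small white dappen dish, 33 mm across, 24 mm high, at the back left; loose, to be left alone. Origin at the centre of its underside.
- note_pad: Yellow note pad, 60 x 90 x 12 mm, at the back right; loose, to be left alone. Origin at the centre of its underside.

How it is judged:
By the outcome, as a careful person would: the job done as asked, in the order asked, and still so for the second after the job is handed in, with the robot touching nothing.
It also fails if it takes over 72 s, if anything falls off the work surface, if the arm or the gripper's body presses on something with over 40 N, if the wrist force passes 120 N, or if a joint passes its speed limit or range.

### The arm

A 7-joint arm with a two-finger parallel gripper is mounted at the origin on a cart in front of the work surface, level with it; the furniture and walls round the work are solid. World frame = base frame: x ahead of the robot, y to its left, z up, the work surface at z = 0. Lengths are in m, angles in rad, forces in N, time in s.
With the tool pointing down it reaches from about 0.425 to 0.875 m from the base axis. Payload 8.4 kg.
Tool frame: the origin (TCP) lies at the very end of the fingers, on their centre line; the grasp point (between the pads) lies 19 mm behind it; y points along the fingers, x is the direction in which the jaws open and shut, and the axes are right-handed (so a half turn about y gives the same grasp; the last joint's range is limited). The gripper opens to 85 mm and grips with 20 to 120 N. Pads are 22 mm wide; open, the fingers measure 114 mm over their backs; the gripper's body (76 mm by 85 mm) begins 54 mm behind the grasp point. The pads swing forward as they close: fully open they stand 13 mm farther back than shut.
Start: joints at [1.196, 0.333, 0.04, 1.465, -0.013, 1.343, -0.059], TCP at [0.177, -0.625, 0.231] pointing down, gripper open.
Joint ranges: [-2.58, 2.58], [-0.38, 2.09], [-1.3, 1.39], [0.25, 2.4], [-1.5, 4.64], [0.08, 2.09], [-2.65, 2.65]. Speed limits (rad/s): [2.22, 2.22, 2.79, 2.79, 3.14, 3.14, 3.14].

### API

Orientations are given as a 3x3 rotation matrix whose columns are the frame's x, y, z axes.
In Python, from station import robot, capture, camera_params, sign_off gives the robot as it stands.
- The arm moves only by the shell command python3 -m inch 'ROWS' [FORCE]. ROWS is JSON, a list of rows, each a list of 3 entries, a list of its own where there are three numbers: the finger opening in m, from 0 to 0.0854, then the shift along the tool's x, y, z in m, then the turn, a rotation vector about the tool's x, y, z in degrees. A call has 1 to 5 rows; each row shifts and turns the commanded pose from where the row before left it, along the tool's axes as they then stand; what a row does not reach is not made up. A row lasts 1/8 s, in which the tool goes at most 62.5 mm and 10.7 degrees, less where a joint would pass 70% of its speed; a pose out of reach is approached as far as the arm can. A call with a gripper value outside its range is refused whole. The fingers move at their own pace and stop on an object; FORCE is the grip in N (left out, the last holds). Time passes only in rows, so rows that do not move let the fingers close. It gives the time, the measured TCP pose, the force and the opening at its end, in the units of the state.
- robot.read_state(): the state, without advancing time (a new reading comes with each control period).
- capture(name): name is "side" or "top" or "wrist"; returns (picture, depth): 400x640x3 uint8, red, green, blue; 400x640 float32, m along the optical axis (not along the pixel's ray), 0 where there is no reading.
- camera_params(name): a dict with "vertical_fov" (degrees; the focal length in pixels is half the picture's height over the tangent of half this angle, whatever the lens; pixels are square), "cx", "cy" (the principal point, pixels), "origin" and "orientation" of the camera in the world. Camera axes: x right, y up, looking along -z (the intrinsics and any distortion apply to the point x, -y, -z); pixel columns grow to the right and rows downward; lengths in m; the calibration is good to about 2 mm. A picture is of the moment at which its call begins: read the wrist's pose just before it. camera_params takes no time and is no camera call; for the wrist camera it gives the pose at the moment of the call.
- sign_off(): hands the job in, once; it reports no verdict.
The state is a dict: "time_s": time; "qpos": joint angles; "qvel": joint speeds; "tau": joint torques, N m; "tcp_pos": TCP position; "tcp_rot": TCP orientation; "wrist_force": force on the tool from outside, world axes, zero at the start; "torque": the same for the moment, N m; "finger_gap": opening from 0.0 (shut) to 1.0 (fully open).
Only numpy, scipy, OpenCV 4.12 (cv2) and the standard library are available. Lean on these libraries where they do the work, as an engineer would, in place of code of your own. Each camera call takes 0.05 s, during which the arm holds its last target. There are 200 camera calls.

## Working session

There is one attempt and no reset: what is moved stays moved. The work goes in short steps, Python scripts to look and compute and a shell command to move; the robot and the scene stay as the last step left them, time stands still between calls to the robot, and variables do not carry over. Pictures are saved under pics/ and viewed, about 8 in all and at most 12, crops included, and the job is handed in when it is done.

```bash
ls; mkdir -p pics; python3 - <<'E'
from station import robot, capture, camera_params
import numpy as np, cv2
np.set_printoptions(precision=4,suppress=True)
s=robot.read_state()
for k,v in s.items(): print(k,np.array(v))
for n in("top","side","wrist"):
    p=camera_params(n); print(n,{k:np.array(v).tolist() for k,v in p.items()})
    im,d=capture(n); cv2.imwrite(f"pics/{n}0.png",im[:,:,::-1]); np.savez(f"{n}0.npz",im=im,d=d)
E
```

```text
pics
time_s 0.0
qpos [ 1.1958  0.3339  0.0399  1.4663 -0.0134  1.3433 -0.0585]
qvel [-0.0002 -0.0013  0.0006  0.0023 -0.0015  0.0018 -0.0009]
tau [  0.0002 -65.8546   1.3659 -40.558    0.0168   0.0123  -0.    ]
tcp_pos [ 0.1769 -0.625   0.2304]
tcp_rot [[ 0.2723 -0.0005  0.9622]
 [-0.9622  0.0016  0.2723]
 [-0.0017 -1.     -0.0001]]
wrist_force [-0.2023  0.8288  0.4396]
torque [-0.011   0.0528  0.012 ]
finger_gap 1.0014512637359565
top {'vertical_fov': 47.73620787804438, 'cx': 330.68546979216256, 'cy': 200.5356140783675, 'origin': [0.3746755746671342, -0.0803970808993848, 1.1736095675501075], 'orientation': [[0.09041706941927972, 0.9698911032534321, -0.22613270746946187], [-0.9958958202399991, 0.08713505000734872, -0.024474441540428694], [-0.004033458333509303, 0.2274175254681506, 0.9737889916834214]]}
side {'vertical_fov': 45.46612265563842, 'cx': 317.0478770648821, 'cy': 198.19227484246844, 'origin': [0.3536177508564975, 0.6207021354020309, 0.6657339815381879], 'orientation': [[-0.944239582408312, 0.18313368141648564, -0.2736305278002104], [-0.32920076163492856, -0.5407468643146494, 0.7740928156706127], [-0.006202382796913878, 0.8210084551724905, 0.5708823407523841]]}
wrist {'vertical_fov': 71.36277944629006, 'cx': 313.8306493194083, 'cy': 202.110149831743, 'origin': [0.24939853754758706, -0.6055580214353529, 0.3743169793222962], 'orientation': [[0.27129449772997816, 0.9203607403030261, 0.2816654100352072], [-0.9624954574449398, 0.25982443377263953, 0.07806252630154747], [-0.0013378711789193481, -0.2922796115427653, 0.9563319710106504]]}
```

View pics/top0.png

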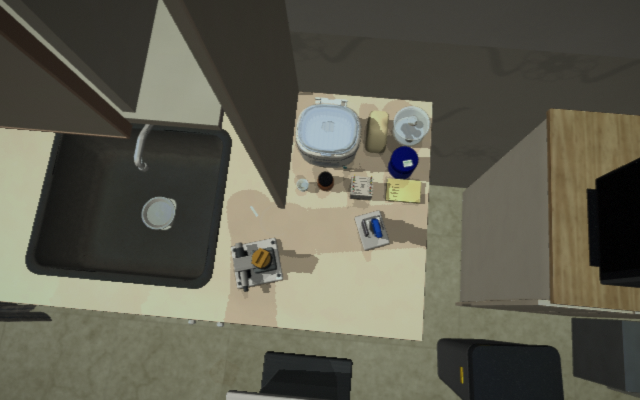

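View pics/side0.png

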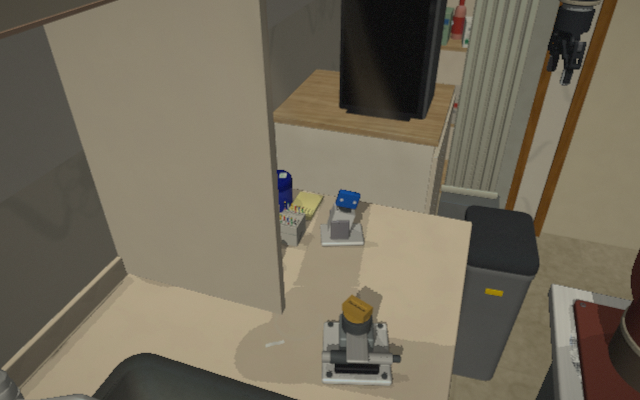

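```bash
cat > h.py <<'E'
import numpy as np, cv2
from station import robot, capture, camera_params
np.set_printoptions(precision=4,suppress=True)
def K(p): 
    f=200/np.tan(np.radians(p["vertical_fov"]/2)); return f,p["cx"],p["cy"]
def rays(p,uv):
    f,cx,cy=K(p); uv=np.atleast_2d(uv).astype(float)
    c=np.c_[(uv[:,0]-cx)/f,-(uv[:,1]-cy)/f,-np.ones(len(uv))]
    return np.array(p["origin"]),c@np.array(p["orientation"]).T
def plane(p,uv,z):
    o,r=rays(p,uv); return o+r*((z-o[2])/r[:,2])[:,None]
def cloud(p,d):
    v,u=np.mgrid[:d.shape[0],:d.shape[1]]
    o,r=rays(p,np.c_[u.ravel(),v.ravel()])
    P=o+r*d.reshape(-1,1); P[d.ravel()==0]=np.nan
    return P.reshape(*d.shape,3)
def proj(p,P):
    f,cx,cy=K(p); c=(np.atleast_2d(P)-np.array(p["origin"]))@np.array(p["orientation"])
    return np.c_[cx+f*c[:,0]/-c[:,2], cy+f*c[:,1]/c[:,2]]
def snap(n,tag):
    p=camera_params(n); im,d=capture(n)
    cv2.imwrite(f"pics/{n}{tag}.png",im[:,:,::-1]); np.savez(f"{n}{tag}.npz",im=im,d=d,p=np.array([p],dtype=object))
    return p,im,d
def hsv(im): return cv2.cvtColor(im,cv2.COLOR_RGB2HSV)
E
python3 - <<'E'
from h import *
for n in("top","side"):
    p=camera_params(n); z=np.load(n+"0.npz"); im,d=z["im"],z["d"]; P=cloud(p,d); H=hsv(im)
    ws=(P[...,0]>.3)&(P[...,0]<.9)&(P[...,1]>-.35)&(P[...,1]<.25)
    t=ws&(abs(P[...,2])<.015); print(n,"table z",np.median(P[t][:,2]))
    for nm,lo,hi in(("brass",(12,130,60),(25,255,255)),("blue",(100,150,60),(130,255,255))):
        m=(cv2.inRange(H,lo,hi)>0)&ws&(P[...,2]>.03)
        nn,lab,st,c=cv2.connectedComponentsWithStats(m.astype(np.uint8))
        for i in range(1,nn):
            if st[i,4]>15:
                Q=P[lab==i]; print(nm,st[i],c[i],Q.mean(0),Q.min(0),Q.max(0))
a=cv2.imread("pics/top0.png"); b=cv2.imread("pics/side0.png")
A=np.hstack([cv2.resize(a[228:298,225:295],(400,400),interpolation=2),cv2.resize(a[195:265,340:410],(400,400),interpolation=2)])
B=np.hstack([cv2.resize(b[285:385,310:410],(400,400)[:2],interpolation=2),cv2.resize(b[180:250,305:375],(400,400),interpolation=2)])
cv2.imwrite("pics/c0.png",cv2.resize(np.vstack([A,B]),(600,600)))
E
```

```text
top table z -7.040784534628752e-05
brass [252 249  18  19 267] [260.5655 257.9213] [0.4711 0.1016 0.0875] [0.4488 0.082  0.0733] [0.4922 0.1247 0.0974]
blue [390 147  28  24 432] [403.3935 157.8727] [ 0.7562 -0.2268  0.0794] [ 0.7229 -0.2618  0.0669] [ 0.7863 -0.1947  0.0858]
blue [389 163   8  12  30] [391.7667 169.    ] [ 0.7361 -0.2032  0.0417] [ 0.7252 -0.2145  0.0306] [ 0.7522 -0.1952  0.0615]
blue [372 219  10  19 122] [376.2459 227.6148] [ 0.5648 -0.1674  0.1135] [ 0.5439 -0.1806  0.0876] [ 0.5863 -0.1559  0.1242]
side table z -0.001074605461197864
brass [342 295  31  29 599] [356.2404 309.9583] [0.4698 0.1094 0.087 ] [0.4462 0.0846 0.0694] [0.4939 0.1278 0.0946]
blue [277 170  14  32 299] [283.6087 186.9799] [ 0.7303 -0.2154  0.0624] [ 0.7171 -0.2617  0.0301] [ 0.7626 -0.1955  0.0805]
blue [336 190  24  19 314] [347.2834 198.6465] [ 0.5642 -0.1623  0.1019] [ 0.5412 -0.1773  0.0774] [ 0.588  -0.151   0.1209]
```

View pics/c0.png

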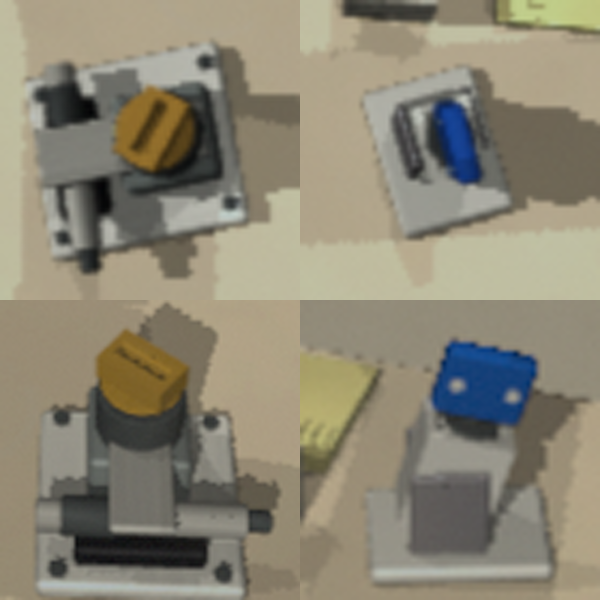

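```bash
R='[0.085,[-0.033,-0.008,0.046],[0,0,0]]'; python3 -m inch '[[0.085,[-0.033,-0.008,0.046],[0,0,0]],[0.085,[-0.033,-0.008,0.046],[0,0,0]],[0.085,[-0.033,-0.008,0.046],[0,0,0]],[0.085,[-0.033,-0.008,0.046],[0,0,0]],[0.085,[-0.033,-0.008,0.046],[0,0,0]]]' 60; python3 -m inch '[[0.085,[-0.033,-0.008,0.046],[0,0,0]],[0.085,[-0.033,-0.008,0.046],[0,0,0]],[0.085,[-0.033,-0.008,0.046],[0,0,0]],[0.085,[-0.033,-0.008,0.046],[0,0,0]],[0.085,[0,0,0],[0,0,0]]]'
python3 - <<'E'
from h import *
p,im,d=snap("wrist","1"); P=cloud(p,d); H=hsv(im)
s=robot.read_state(); print(s["tcp_pos"],s["qpos"],s["time_s"])
m=cv2.inRange(H,(100,150,60),(130,255,255))
nn,lab,st,c=cv2.connectedComponentsWithStats(m)
for i in range(1,nn):
    if st[i,4]>50: Q=P[lab==i]; print(st[i],c[i],np.nanmean(Q,0),np.nanmin(Q,0),np.nanmax(Q,0))
E
```

```text
time_s: 0.78
tcp_pos: [0.3542, -0.4023, 0.2715]
tcp_rot: [[0.272, -0.0, 0.962], [-0.962, 0.0, 0.272], [-0.0, -1.0, -0.0]]
wrist_force: [0.3, -0.2, 0.2]
finger_gap: 0.994
time_s: 1.4
tcp_pos: [0.4972, -0.222, 0.3038]
tcp_rot: [[0.28, 0.002, 0.96], [-0.96, 0.001, 0.28], [-0.001, -1.0, 0.002]]
wrist_force: [0.4, -0.7, 0.9]
finger_gap: 0.996
[ 0.4955 -0.225   0.3032] [ 0.6496  0.1081 -0.3314  1.5966  0.035   1.4429 -0.9753] 1.45
[279  89  15  44 485] [286.1794 110.6928] [ 0.5674 -0.1697  0.117 ] [ 0.544  -0.1824  0.0934] [ 0.5917 -0.1568  0.1246]
```

View pics/wrist1.png

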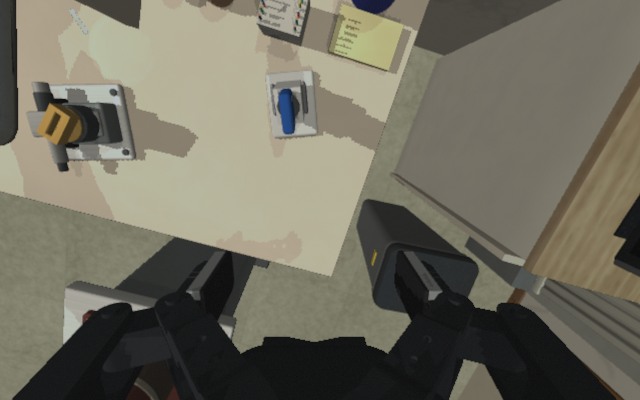

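```bash
python3 - <<'E'
from h import *
A=[]
for n,t in(("side","0"),("wrist","1"),("top","0")):
    z=np.load(f"{n}{t}.npz",allow_pickle=True); p=z["p"][0] if "p" in z else camera_params(n)
    im,d=z["im"],z["d"];P=cloud(p,d);H=hsv(im)
    m=(cv2.inRange(H,(100,120,40),(130,255,255))>0)&(np.linalg.norm(P-[.566,-.168,.1],axis=2)<.05)
    e=cv2.erode(m.astype(np.uint8),np.ones((3,3)))>0
    Q=P[e]; c=Q.mean(0); u,s,v=np.linalg.svd(Q-c); print(n,m.sum(),e.sum(),c,"\n",v,s/np.sqrt(len(Q)))
    # pixel outline
    r=cv2.minAreaRect(np.argwhere(m)[:,::-1].astype(np.float32)); print(r)
    if n!="side":
        b=np.histogram(Q[:,0],6)[1]
        for i in range(6):
            k=(Q[:,0]>=b[i])&(Q[:,0]<b[i+1]); print("   ",Q[k].mean(0),np.percentile(Q[k][:,2],[10,90]))
    # holder: points above z .05 and below .08 non blue, plate top edges
    if n=="top" or n=="wrist":
        g=(abs(P[...,0]-.56)<.07)&(abs(P[...,1]+.16)<.07)&(P[...,2]>.006)&(P[...,2]<.02)
        Q=P[g]; print("plate",g.sum(),np.median(Q[:,2])); r=cv2.minAreaRect(Q[:,:2].astype(np.float32)); print(r)
        g=(abs(P[...,0]-.56)<.07)&(abs(P[...,1]+.16)<.07)&(P[...,2]>.06)&(~m); print("upper nonblue",g.sum(),P[g].mean(0),P[g].min(0),P[g].max(0))
E
```

```text
side 329 210 [ 0.5636 -0.1617  0.1025] 
 [[-0.0794  0.0186 -0.9967]
 [ 0.9378  0.3403 -0.0684]
 [-0.3379  0.9401  0.0445]] [0.011  0.0106 0.0016]
((347.3846130371094, 199.07691955566406), (21.965007781982422, 16.86598777770996), 11.309932708740234)
wrist 535 398 [ 0.5676 -0.17    0.1176] 
 [[-0.9264 -0.3561 -0.1224]
 [-0.2568  0.3597  0.897 ]
 [ 0.2754 -0.8624  0.4247]] [0.0122 0.0041 0.003 ]
((286.4846496582031, 110.87692260742188), (44.280399322509766, 13.643819808959961), 82.87498474121094)
    [ 0.5492 -0.176   0.1139] [0.1121 0.1154]
    [ 0.5565 -0.1744  0.1157] [0.1139 0.1173]
    [ 0.564  -0.1716  0.1176] [0.1155 0.1193]
    [ 0.5714 -0.1687  0.1193] [0.1168 0.1216]
    [ 0.5787 -0.1659  0.1218] [0.1202 0.1232]
    [ 0.586  -0.1636  0.1134] [0.1023 0.1217]
plate 1504 0.011142884552825416
((0.5771944522857666, -0.16482293605804443), (0.09206818044185638, 0.06988408416509628), 20.91920280456543)
upper nonblue 18649 [ 0.5053 -0.1918  0.3747] [ 0.49 -0.23  0.06] [ 0.6058 -0.1392  0.4061]
top 135 78 [ 0.5649 -0.1667  0.1154] 
 [[-0.8956 -0.4004 -0.1939]
 [-0.0862  0.5837 -0.8074]
 [ 0.4364 -0.7064 -0.5572]] [0.0106 0.0041 0.0025]
((376.09429931640625, 227.83018493652344), (19.23047637939453, 7.692190647125244), 74.05460357666016)
    [ 0.55   -0.1736  0.1119] [0.1097 0.1131]
    [ 0.5563 -0.1697  0.1145] [0.1104 0.1174]
    [ 0.5617 -0.1675  0.114 ] [0.1088 0.117 ]
    [ 0.5677 -0.1654  0.116 ] [0.1139 0.1196]
    [ 0.5729 -0.1642  0.1171] [0.1137 0.1204]
    [ 0.5783 -0.1606  0.118 ] [0.1075 0.1216]
plate 501 0.009809436899542945
((0.5547162294387817, -0.15891717374324799), (0.12998537719249725, 0.09530695527791977), 21.300718307495117)
upper nonblue 145 [ 0.574  -0.1604  0.0758] [ 0.5436 -0.189   0.0606] [ 0.6032 -0.1379  0.1199]
```

```bash
cat >> h.py <<'E'
from scipy.spatial.transform import Rotation as Ro
def delta(pos,Rt):
    s=robot.read_state(); R=np.array(s["tcp_rot"]); t=R.T@(np.array(pos)-s["tcp_pos"]); r=Ro.from_matrix(R.T@np.array(Rt)).as_rotvec(degrees=True)
    print("t",s["time_s"],"shift",t,"norm",np.linalg.norm(t),"rot",r,np.linalg.norm(r)); return t,r
def keyR(psi,lean):
    e=np.array([np.cos(psi),np.sin(psi),0]); Z=np.array([0,0,1.])
    kx=e*np.cos(lean)+Z*np.sin(lean); kz=-e*np.sin(lean)+Z*np.cos(lean); ky=np.cross(kz,kx)
    return np.c_[kx,ky,kz]
def toolR(k): return np.c_[-k[:,1],-k[:,2],k[:,0]]
PSI=np.radians(20.5); KB=keyR(PSI,.26); G=np.array([.568,-.168,.099])
E
python3 - <<'E'
from h import *
kz=KB[:,2]
delta(G+kz*.075,toolR(KB))
p=camera_params("top"); print("partition", plane(p,[[284,208]],0.0), plane(p,[[270,195]],0.))
print("slot",plane(p,[[133/600*140*.5+225+0,148/600*140*.5+228]],.0915))
E
```

```text
t 1.45 shift [-0.0332  0.1318  0.0662] norm 0.1511736865460644 rot [14.8808 -4.4342  0.557 ] 15.537390662941208
partition [[0.6158 0.0708 0.    ]] [[0.6478 0.1122 0.    ]]
slot [[0.4965 0.1528 0.0915]]
```

```bash
python3 -m inch '[[0.085,[-0.016,0.03,0.033],[7.4,-2.2,0.3]],[0.085,[-0.016,0.03,0.033],[7.4,-2.2,0.3]],[0.085,[0,0,0],[0,0,0]]]'; python3 - <<'E'
from h import *
p,im,d=snap("wrist","2"); P=cloud(p,d); H=hsv(im)
m=(cv2.inRange(H,(100,120,40),(130,255,255))>0)&(np.linalg.norm(P-[.566,-.168,.1],axis=2)<.05)
loc=(P-G)@KB
Q=loc[m]; print(m.sum(),Q.min(0),Q.max(0),np.percentile(Q,[2,98],axis=0))
top=Q[Q[:,2]>.016]; print("top face",len(top),top.min(0),top.max(0),top.mean(0)); u,s,v=np.linalg.svd(top-top.mean(0)); print(v)
cv2.imwrite("pics/w2c.png",cv2.resize(im[:300,170:450,::-1],(560,600)))
delta(G+KB[:,2]*.075,toolR(KB))
E
```

```text
time_s: 1.82
tcp_pos: [0.5493, -0.1763, 0.2453]
tcp_rot: [[0.344, 0.236, 0.909], [-0.939, 0.09, 0.333], [-0.003, -0.968, 0.252]]
wrist_force: [-0.6, 0.1, 0.6]
finger_gap: 0.993
597 [-0.021  -0.0074 -0.014 ] [0.0224 0.0063 0.0215] [[-0.0195 -0.0072 -0.0075]
 [ 0.0221  0.0061  0.0209]]
top face 505 [-0.021  -0.0072  0.016 ] [0.0219 0.0063 0.0215] [ 0.0016 -0.0006  0.0191]
[[-0.9995 -0.0229  0.0201]
 [-0.0225  0.9995  0.0218]
 [ 0.0206 -0.0214  0.9996]]
t 1.875 shift [-0.0024  0.0735 -0.0181] norm 0.0757125901324919 rot [ 0.2949 -0.4114  0.0278] 0.5069661998226868
```

View pics/w2c.png

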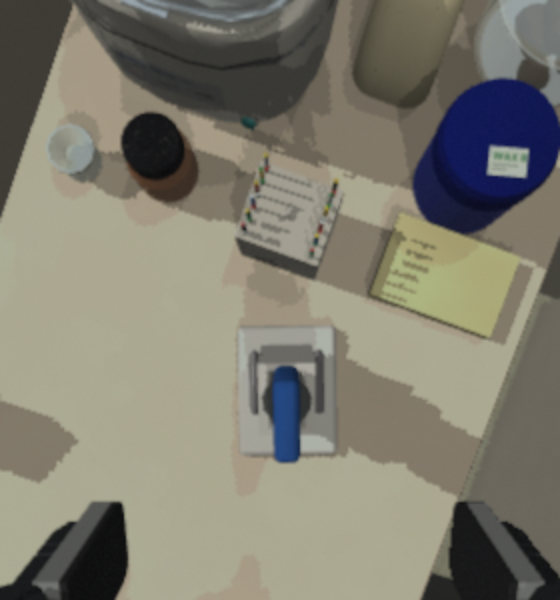

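```bash
sed -i 's/^PSI=.*/PSI=np.radians(21.3); KB=keyR(PSI,.26); G=np.array([.5688,-.1681,.0992])/' h.py; python3 - <<'E'
from h import *
z=np.load("wrist2.npz",allow_pickle=True);p=z["p"][0];im=z["im"];P=cloud(p,z["d"]);L=(P-G)@KB
m=(abs(L[...,0])<.05)&(abs(L[...,1])<.06)&(L[...,2]>-.05)&(P[...,2]>.02)
b=cv2.inRange(hsv(im),(100,120,40),(130,255,255))>0
m&=~b
for lo,hi in((-.05,-.04),(-.04,-.03),(-.03,-.022),(-.022,-.015),(-.015,0),(0,.03)):
    k=m&(L[...,2]>=lo)&(L[...,2]<hi); Q=L[k]
    if len(Q): print(lo,hi,len(Q),Q.min(0),Q.max(0))
for x0,x1 in((170+245//2,170+262//2),(170+312//2,170+328//2)):
    k=np.zeros_like(m);k[345//2:420//2,x0:x1]=1; k&=P[...,2]>.02; Q=L[k]; print("bar",len(Q), Q.min(0),Q.max(0))
delta(G+KB[:,2]*.06,toolR(KB))
E
```

```text
-0.05 -0.04 240 [-0.0143 -0.0232 -0.05  ] [ 0.0225  0.0228 -0.04  ]
-0.04 -0.03 110 [-0.0177 -0.0226 -0.04  ] [ 0.0206  0.0222 -0.0305]
-0.03 -0.022 461 [-0.0241 -0.0171 -0.0288] [ 0.0206  0.0169 -0.0222]
-0.022 -0.015 138 [-0.0118 -0.0133 -0.0219] [ 0.0091  0.0137 -0.0183]
-0.015 0 8 [ 0.0173 -0.0065 -0.0145] [ 0.0213  0.0068 -0.0007]
0 0.03 34 [-0.0234 -0.0066  0.0045] [0.018  0.0071 0.0197]
bar 198 [-0.0149  0.0141 -0.0766] [ 0.0225  0.0228 -0.0228]
bar 187 [-0.0146 -0.0232 -0.0497] [ 0.0225 -0.0156 -0.0225]
t 1.875 shift [-0.0018  0.0885 -0.0173] norm 0.09015495156805645 rot [ 0.2944 -1.1851  0.2315] 1.2428224621963322
```

```bash
python3 -m inch '[[0.085,[-0.0018,0.0,-0.0173],[0.3,-1.2,0.2]],[0.085,[0,0.045,0],[0,0,0]],[0.085,[0,0.045,0],[0,0,0]],[0.085,[0,0,0],[0,0,0]]]' 60; python3 - <<'E'
from h import *
delta(G+KB[:,2]*-.014,toolR(KB))
E
```

```text
time_s: 2.38
tcp_pos: [0.5557, -0.1721, 0.1545]
tcp_rot: [[0.365, 0.238, 0.9], [-0.931, 0.095, 0.352], [-0.002, -0.967, 0.256]]
wrist_force: [-0.1, 0.6, 0.5]
finger_gap: 0.991
t 2.375 shift [ 0.0012  0.071  -0.0009] norm 0.07100021100558818 rot [ 0.066   0.077  -0.1347] 0.16860236139578738
```

```bash
python3 -m inch '[[0.085,[0.001,0.03,-0.001],[0,0,0]],[0.085,[0,0.025,0],[0,0,0]],[0.085,[0,0.016,0],[0,0,0]],[0.085,[0,0,0],[0,0,0]],[0.085,[0,0,0],[0,0,0]]]' 60; python3 -m inch '[[0.03,[0,0,0],[0,0,0]],[0.03,[0,0,0],[0,0,0]],[0.03,[0,0,0],[0,0,0]],[0.0,[0,0,0],[0,0,0]],[0.0,[0,0,0],[0,0,0]]]' 60;python3 -m inch '[[0.0,[0,0,0],[0,0,0]],[0.0,[0,0,0],[0,0,0]]]'; python3 - <<'E'
from h import *
s=robot.read_state();print(s["wrist_force"],s["torque"]);delta(G+KB[:,2]*-.014,toolR(KB))
E
```

```text
time_s: 3.0
tcp_pos: [0.5746, -0.1669, 0.0893]
tcp_rot: [[0.365, 0.244, 0.898], [-0.931, 0.093, 0.353], [0.003, -0.965, 0.262]]
wrist_force: [0.4, 0.0, 0.4]
finger_gap: 0.996
time_s: 3.62
tcp_pos: [0.574, -0.1663, 0.0879]
tcp_rot: [[0.365, 0.243, 0.899], [-0.931, 0.094, 0.353], [0.002, -0.965, 0.261]]
wrist_force: [-1.2, 0.3, 3.0]
finger_gap: 0.155
time_s: 3.88
tcp_pos: [0.574, -0.1662, 0.0879]
tcp_rot: [[0.365, 0.243, 0.898], [-0.931, 0.094, 0.353], [0.002, -0.965, 0.261]]
wrist_force: [-2.3, 0.4, 3.0]
finger_gap: 0.154
[-2.2513  0.3602  2.9698] [-0.029   0.5717 -0.0051]
t 3.875 shift [-0.0001  0.0016 -0.0024] norm 0.002905343908419745 rot [-0.2099  0.1564  0.0504] 0.26660707550757157
```

```bash
python3 -m inch '[[0.0,[0,0,0],[0,0,0]],[0.0,[0,-0.01,0],[0,0,0]],[0.0,[0,-0.02,0],[0,0,0]],[0.0,[0,0,0],[0,0,0]]]' 90; python3 -m inch '[[0.0,[0,-0.03,0],[0,0,0]],[0.0,[0,-0.04,0],[0,0,0]],[0.0,[0,-0.03,0],[0,0,0]],[0.0,[0,0,0],[0,0,0]]]'; python3 - <<'E'
from h import *
s=robot.read_state();print(s["wrist_force"],s["torque"],s["qpos"])
p,im,d=snap("side","3")
p=camera_params("side");P=cloud(p,d)
cv2.imwrite("pics/s3c.png",cv2.resize(np.hstack([im[60:260,200:400,::-1]]),(600,600)))
E
```

```text
time_s: 4.38
tcp_pos: [0.5674, -0.1696, 0.1183]
tcp_rot: [[0.365, 0.246, 0.898], [-0.931, 0.093, 0.353], [0.004, -0.965, 0.262]]
wrist_force: [0.1, -0.3, -1.6]
finger_gap: 0.148
time_s: 4.88
tcp_pos: [0.5432, -0.1792, 0.2152]
tcp_rot: [[0.365, 0.246, 0.898], [-0.931, 0.092, 0.353], [0.004, -0.965, 0.263]]
wrist_force: [0.8, -0.9, -1.6]
finger_gap: 0.15
[ 0.7881 -0.9182 -1.6491] [-0.0815  0.2871  0.0653] [ 0.693   0.0701 -0.3574  1.8433 -0.1689  1.0331 -0.7858]
```

View pics/s3c.png

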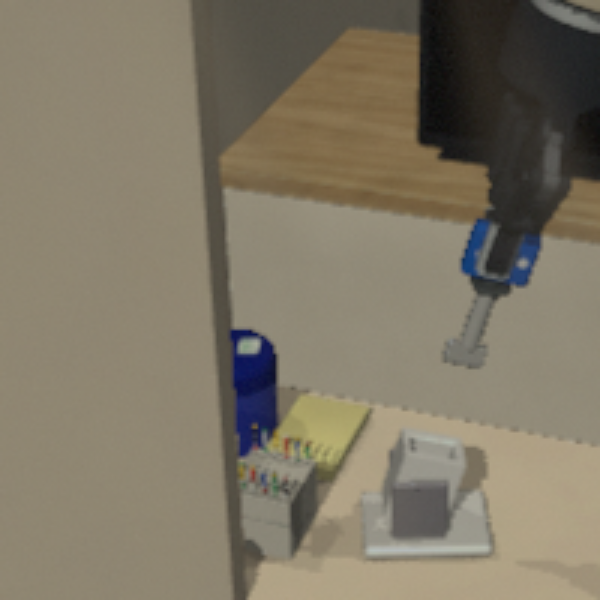

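```bash
python3 -m inch '[[0.0,[0,-0.01,0],[-7.6,0,0]],[0.0,[0,-0.01,0],[-7.6,0,0]],[0.0,[0,0,0],[0,0,0]]]'; python3 - <<'E'
from h import *
s=robot.read_state();R=np.array(s["tcp_rot"]);w=np.array([.42,.06,.24])-s["tcp_pos"]
print(Ro.from_matrix(R.T@toolR(keyR(np.radians(21.46),0))).as_rotvec(degrees=True))
for i in range(6):
    print((Ro.from_euler("z",-8.7*i,degrees=True).as_matrix()@R).T@w/6)
E
```

```text
time_s: 5.3
tcp_pos: [0.5403, -0.1775, 0.2311]
tcp_rot: [[0.37, -0.002, 0.929], [-0.929, 0.0, 0.37], [-0.001, -1.0, -0.002]]
wrist_force: [0.1, -0.1, -1.2]
finger_gap: 0.152
[ 0.0944  0.2312 -0.0516]
[-0.0442 -0.0014 -0.004 ]
[-0.0431 -0.0014 -0.0106]
[-0.041  -0.0014 -0.017 ]
[-0.0379 -0.0014 -0.023 ]
[-0.034  -0.0014 -0.0285]
[-0.0293 -0.0014 -0.0333]
```

```bash
python3 -m inch '[[0.0,[-0.044,-0.0014,-0.004],[0,8.7,0]],[0.0,[-0.043,-0.0014,-0.0106],[0,8.7,0]],[0.0,[-0.041,-0.0014,-0.017],[0,8.7,0]],[0.0,[-0.038,-0.0014,-0.023],[0,8.7,0]],[0.0,[-0.034,-0.0014,-0.0285],[0,8.7,0]]]'; python3 -m inch '[[0.0,[-0.0293,-0.0014,-0.0333],[0,8.7,0]],[0.0,[0,0,0],[0,0,0]],[0,[0,0,0],[0,0,0]]]'; python3 - <<'E'
from h import *
s=robot.read_state();print(s["qpos"],s["wrist_force"])
p,im,d=snap("wrist","4"); P=cloud(p,d); H=hsv(im)
m=(cv2.inRange(H,(12,120,60),(28,255,255))>0)&(np.linalg.norm(P-[.47,.105,.09],axis=2)<.05)
v,u=np.nonzero(m); print(m.sum(),u.min(),u.max(),v.min(),v.max(),P[m].mean(0),np.percentile(P[m][:,2],[5,50,95]))
x0,y0=int(u.mean())-80,int(v.mean())-80
print("crop org",x0,y0)
x0=max(x0,0);y0=max(y0,0)
cv2.imwrite("pics/w4c.png",np.hstack([cv2.resize(im[y0:y0+160,x0:x0+160,::-1],(400,400),interpolation=2),cv2.resize(im[:,:,::-1],(400,400))]))
E
```

```text
time_s: 5.92
tcp_pos: [0.4381, 0.0193, 0.2378]
tcp_rot: [[-0.381, -0.0, 0.925], [-0.925, -0.0, -0.381], [0.0, -1.0, -0.0]]
wrist_force: [0.0, 0.7, -0.9]
finger_gap: 0.151
time_s: 6.3
tcp_pos: [0.4194, 0.0571, 0.2398]
tcp_rot: [[-0.511, -0.001, 0.859], [-0.859, -0.001, -0.511], [0.002, -1.0, 0.0]]
wrist_force: [0.2, -0.7, -0.8]
finger_gap: 0.15
[ 0.3904 -0.1257 -0.571   1.9366 -0.0689  1.3125 -2.2666] [ 0.2305 -0.7147 -0.7872]
1322 234 273 148 190 [0.4722 0.1002 0.0897] [0.0794 0.0937 0.0954]
crop org 173 88
```

View pics/w4c.png

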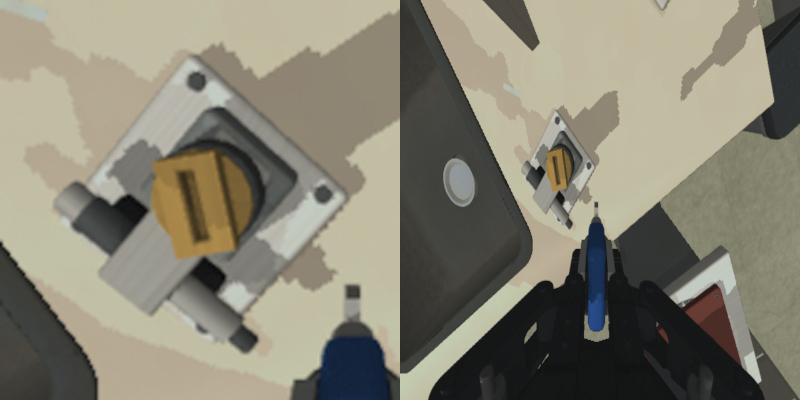

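```bash
cat > slot.py <<'E'
from h import *
def slot(p,im,d,c0=(.47,.105,.09)):
    P=cloud(p,d); H=hsv(im); V=H[...,2].astype(int)
    near=(np.linalg.norm(P[...,:2]-np.array(c0)[:2],axis=2)<.03)&(P[...,2]>.07)
    br=(cv2.inRange(H,(12,120,0),(28,255,255))>0)&near
    zt=np.median(P[br&(P[...,2]>np.percentile(P[br][:,2],50))][:,2])
    top=br&(abs(P[...,2]-zt)<.003)
    vm=np.median(V[top]); 
    hull=np.zeros_like(br,np.uint8); cv2.fillConvexPoly(hull,cv2.convexHull(np.argwhere(top)[:,::-1].astype(np.int32)),1)
    inner=cv2.erode(hull,np.ones((3,3)),iterations=2)
    dk=((V<.75*vm)&(inner>0)).astype(np.uint8)
    n,l,st,c=cv2.connectedComponentsWithStats(dk); 
    if n<2: print("no slot"); return
    i=1+np.argmax(st[1:,4]); uv=np.argwhere(l==i)[:,::-1]
    Q=plane(p,uv,zt)
    r=cv2.minAreaRect((Q[:,:2]*1000).astype(np.float32)); b=cv2.boxPoints(r)
    e=(b[1]-b[0],b[2]-b[1]); e=max(e,key=np.linalg.norm); 
    ev=np.linalg.svd(Q[:,:2]-Q[:,:2].mean(0))[2][0]
    T=P[top]; hp=plane(p,cv2.convexHull(np.argwhere(top)[:,::-1].astype(np.int32))[:,0],zt)
    hr=cv2.minAreaRect((hp[:,:2]*1000).astype(np.float32))
    print("rim z",zt,"npix",len(uv),"slot centroid",Q.mean(0),"rect",r,"rect ang",np.degrees(np.arctan2(e[1],e[0]))%180,"pca ang",np.degrees(np.arctan2(ev[1],ev[0]))%180,"head rect",hr)
E
python3 - <<'E'
from slot import *
for n in("wrist4","side0","top0"):
    z=np.load(n+".npz",allow_pickle=True); p=z["p"][0] if "p" in z else camera_params(n[:-1]); print(n); slot(p,z["im"],z["d"])
E
```

```text
wrist4
rim z 0.09457184604217628 npix 180 slot centroid [0.4733 0.1029 0.0946] rect ((472.889892578125, 103.03620147705078), (6.863027572631836, 30.4744873046875), 69.06155395507812) rect ang 159.06157 pca ang 159.03039290258505 head rect ((472.6123046875, 102.73313903808594), (26.717058181762695, 41.22867202758789), 68.83064270019531)
side0
rim z 0.09198845862673655 npix 3 slot centroid [0.4821 0.1008 0.092 ] rect ((482.18719482421875, 100.9661636352539), (0.7622904777526855, 4.494884490966797), 36.77949523925781) rect ang 126.77981 pca ang 127.49843532958002 head rect ((468.9673156738281, 105.62022399902344), (29.754215240478516, 43.9439582824707), 70.59210968017578)
top0
rim z 0.09324960894426448 npix 36 slot centroid [0.4734 0.1035 0.0932] rect ((473.1124267578125, 103.24667358398438), (6.506617546081543, 29.40297508239746), 70.1819839477539) rect ang 160.18199 pca ang 157.80094623239532 head rect ((472.0751953125, 103.62213134765625), (25.965190887451172, 42.18232345581055), 70.07633209228516)
```

```bash
for i in 1; do python3 -m inch '[[0,[0,0,0],[0,-10.5,0]],[0,[0,0,0],[0,-10.5,0]],[0,[0,0,0],[0,-10.5,0]],[0,[0,0,0],[0,-10.5,0]],[0,[0,0,0],[0,-10.5,0]]]'; python3 -m inch '[[0,[0,0,0],[0,-10.5,0]],[0,[0,0,0],[0,-10.5,0]],[0,[0,0,0],[0,-10.5,0]],[0,[0,0,0],[0,-10.5,0]],[0,[0,0,0],[0,-10.5,0]]]';  python3 -m inch '[[0,[0,0,0],[0,-10.5,0]],[0,[0,0,0],[0,-10.5,0]],[0,[0,0,0],[0,-10.5,0]],[0,[0,0,0],[0,-10.5,0]],[0,[0,0,0],[0,-10.5,0]]]'; python3 -m inch '[[0,[0,0,0],[0,-10.5,0]],[0,[0,0,0],[0,-10.5,0]],[0,[0,0,0],[0,-10.5,0]],[0,[0,0,0],[0,0,0]],[0,[0,0,0],[0,0,0]]]'; done; python3 - <<'E'
from slot import *
s=robot.read_state();print(s["qpos"],s["wrist_force"],s["torque"])
delta([.473,.1029,.22],toolR(keyR(np.radians(159.1),0)))
for n in ("side","top"):
    p,im,d=snap(n,"5"); print(proj(p,s["tcp_pos"]),proj(p,s["tcp_pos"]-np.array([0,0,.0756])))
E
```

```text
time_s: 6.98
tcp_pos: [0.42, 0.0569, 0.2401]
tcp_rot: [[0.375, -0.001, 0.927], [-0.927, -0.001, 0.375], [0.0, -1.0, -0.002]]
wrist_force: [0.2, -0.6, -1.0]
finger_gap: 0.149
time_s: 7.6
tcp_pos: [0.42, 0.0569, 0.2401]
tcp_rot: [[0.964, -0.001, 0.267], [-0.267, -0.001, 0.964], [-0.001, -1.0, -0.001]]
wrist_force: [1.0, -0.6, -0.4]
finger_gap: 0.151
time_s: 8.22
tcp_pos: [0.42, 0.0569, 0.2401]
tcp_rot: [[0.798, -0.002, -0.602], [0.602, -0.001, 0.798], [-0.002, -1.0, 0.0]]
wrist_force: [0.5, -0.8, -1.3]
finger_gap: 0.149
time_s: 8.85
tcp_pos: [0.4198, 0.0576, 0.2405]
tcp_rot: [[0.375, -0.001, -0.927], [0.927, -0.002, 0.375], [-0.002, -1.0, 0.001]]
wrist_force: [-0.5, -0.3, -0.7]
finger_gap: 0.146
[ 0.1502 -0.1228 -0.3562  1.9432 -0.0428  1.3154  0.9934] [-0.5218 -0.3227 -0.6609] [-0.0008  0.011  -0.03  ]
t 8.85 shift [ 0.062   0.0204 -0.0323] norm 0.07284003060620658 rot [-0.0363 -1.1427 -0.1117] 1.1486849137130302
[[403.0344 220.432 ]] [[398.3217 259.1748]]
[[267.1964 277.1908]] [[272.0283 279.3277]]
```

```bash
python3 -m inch '[[0,[0.03,0.015,-0.0145],[0,-1.15,0]],[0,[0.032,0.036,-0.015],[0,0,0]],[0,[0,0,0],[0,0,0]],[0,[0,0,0],[0,0,0]]]'; python3 - <<'E'
from slot import *
k=keyR(np.radians(159.1),0)
s=robot.read_state(); delta(np.array([.473,.1029,.189])+.0024*k[:,0],toolR(k))
pp={}
for n in ("side","top","wrist"):
    p,im,d=snap(n,"6"); pp[n]=(p,im)
    print(n,proj(p,np.array([s["tcp_pos"]-np.array([0,0,.0756])-.0024*k[:,0],[.473,.1029,.0935]])))
a=pp["side"][1][240:340,300:400,::-1]; w=pp["wrist"][1][60:260,200:400,::-1]
cv2.imwrite("pics/c6.png",np.hstack([cv2.resize(a,(400,400),interpolation=2),cv2.resize(w,(400,400),interpolation=2)]))
E
```

```text
time_s: 9.45
tcp_pos: [0.4695, 0.1048, 0.1899]
tcp_rot: [[0.353, -0.001, -0.936], [0.936, -0.002, 0.353], [-0.002, -1.0, 0.001]]
wrist_force: [1.0, -0.2, -1.3]
finger_gap: 0.147
t 9.45 shift [-0.0005  0.0009 -0.0016] norm 0.0018686342566060152 rot [-0.0347  0.2307 -0.1385] 0.27129628920151305
side [[356.6805 295.1118]
 [355.5309 303.6522]]
top [[257.8312 256.3908]
 [259.7331 256.8205]]
wrist [[314.6536 211.5469]
 [314.057  205.7237]]
```

View pics/c6.png

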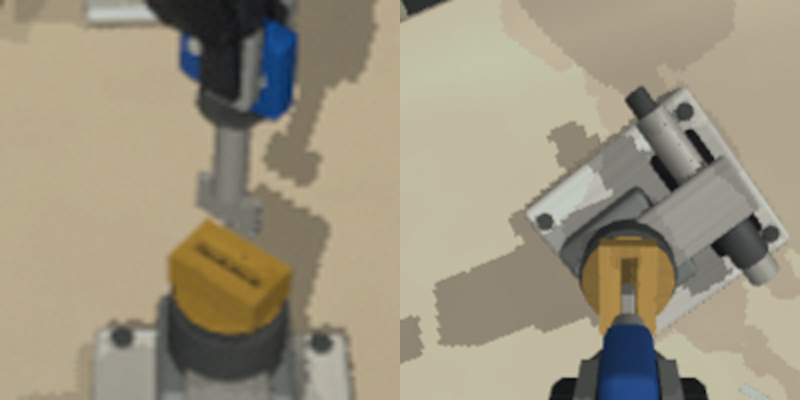

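```bash
python3 - <<'E'
from slot import *
k=keyR(np.radians(159.1),0); s=robot.read_state(); T=np.array(s["tcp_pos"])
for n in("side","top"):
    z=np.load(n+"6.npz",allow_pickle=True);p=z["p"][0];P=cloud(p,z["d"]);L=(P-T)@k;H=hsv(z["im"])
    g=(abs(L[...,0])<.03)&(abs(L[...,1])<.02)&(L[...,2]<-.055)&(L[...,2]>-.085)&(H[...,1]<110)
    Q=L[g]; print(n,"blade",g.sum(), np.percentile(Q,[1,50,99],axis=0) if g.sum() else "")
    if n=="side":
        for lo in np.arange(-.085,-.05,.003):
            q=Q[(Q[:,2]>=lo)&(Q[:,2]<lo+.003)]
            if len(q):print("  %.3f"%lo,len(q),q.min(0)[:2],q.max(0)[:2])
        v,u=np.nonzero(g);print(u.min(),u.max(),v.min(),v.max())
        br=(cv2.inRange(H,(12,100,0),(28,255,255))>0)&(np.linalg.norm(P-[.47,.105,.09],axis=2)<.04)
        B=L[br]; tp=B[B[:,2]>np.median(B[:,2])]
        print("head",np.percentile(B,[1,50,99],axis=0))
z=np.load("wrist6.npz",allow_pickle=True);im=z["im"];V=hsv(im)
for r in list(range(184,222,3)): print(r," ".join("%d/%d"%(a[2],a[1]) for a in V[r,302:328]))
E
```

```text
side blade 148 [[-0.0152 -0.0066 -0.0778]
 [ 0.0013 -0.0014 -0.0662]
 [ 0.0123  0.0035 -0.0556]]
  -0.079 10 [-0.0137 -0.0009] [0.0099 0.0015]
  -0.076 14 [-0.0165 -0.0023] [0.012  0.0035]
  -0.073 19 [-0.014  -0.0029] [0.0111 0.0035]
  -0.070 27 [-0.0142 -0.0029] [0.0126 0.0028]
  -0.067 13 [-0.0147 -0.0027] [0.0123 0.002 ]
  -0.064 19 [-0.0147 -0.0028] [0.0123 0.0038]
  -0.061 34 [-0.0156 -0.0071] [0.0123 0.0031]
  -0.058 12 [-0.0045 -0.0066] [0.0045 0.0008]
349 365 283 299
head [[-0.0209 -0.0211 -0.1197]
 [ 0.0019 -0.0072 -0.1011]
 [ 0.0219  0.014  -0.0968]]
top blade 2 [[-0.0185  0.     -0.0595]
 [-0.0051  0.0006 -0.0586]
 [ 0.0083  0.0012 -0.0576]]
184 166/143 169/143 169/143 159/143 156/144 156/144 157/141 156/142 154/144 152/143 150/143 151/142 155/143 155/143 155/141 152/144 150/141 154/144 165/144 169/143 168/143 169/143 168/143 167/142 168/144 169/143
187 167/142 169/143 169/143 166/144 159/144 157/143 157/143 155/145 155/143 151/144 150/143 152/143 154/144 156/144 154/144 152/143 150/143 150/143 159/143 167/144 169/145 169/143 169/142 167/144 168/143 169/143
190 167/144 16
[... 1504 characters left out ...]
8/17 138/17 140/18 148/9 117/44 136/143 162/143 169/145 170/144 170/144 169/143 168/144 167/145 168/144 162/143
214 167/145 168/144 169/143 170/144 173/144 174/144 172/145 166/144 136/111 133/31 139/18 139/17 139/18 139/18 149/10 117/46 120/140 157/145 170/146 170/144 169/143 170/144 169/145 167/145 168/144 169/143
217 167/144 169/143 169/143 170/144 172/144 163/139 149/132 118/108 84/49 76/17 80/13 85/15 89/17 94/16 102/18 103/30 107/60 144/117 166/140 170/144 170/144 169/145 169/145 168/144 168/144 158/134
220 168/144 169/143 169/145 164/143 119/109 75/34 70/15 71/18 70/15 75/14 81/16 85/15 89/14 94/16 96/16 101/18 102/15 104/15 107/14 130/76 161/130 170/143 169/145 168/143 168/144 171/122
```

```bash
python3 - <<'E'
from slot import *
k=keyR(np.radians(159.1),0); s=robot.read_state(); T=np.array(s["tcp_pos"])
z=np.load("wrist6.npz",allow_pickle=True);p=z["p"][0];im=z["im"];V=hsv(im)
for r in range(184,204): print(r,V[r,311:315,2].astype(int).tolist(),V[r,311:315,1].astype(int).tolist())
for zr in(.0925,.0935,.0945): print("slot end",zr,(plane(p,[[314,188.5]],zr)-T)@k)
for zt in(.1125,.1143,.116): print("tip end",zt,(plane(p,[[313.6,201.5]],zt)-T)@k)
E
```

```text
184 [152, 150, 151, 155] [143, 143, 142, 143]
185 [152, 150, 151, 155] [143, 144, 144, 143]
186 [152, 149, 152, 155] [143, 144, 143, 143]
187 [151, 150, 152, 154] [144, 143, 143, 144]
188 [143, 141, 141, 142] [143, 141, 141, 142]
189 [113, 112, 109, 106] [142, 141, 138, 142]
190 [88, 85, 86, 86] [139, 138, 136, 136]
191 [88, 85, 85, 86] [136, 138, 138, 133]
192 [87, 85, 85, 85] [138, 135, 138, 138]
193 [88, 85, 85, 86] [136, 135, 138, 136]
194 [88, 84, 85, 86] [136, 140, 135, 139]
195 [88, 85, 85, 86] [136, 138, 138, 139]
196 [88, 84, 85, 85] [139, 140, 135, 138]
197 [88, 84, 85, 85] [136, 137, 138, 135]
198 [89, 84, 85, 86] [138, 140, 141, 136]
199 [88, 85, 85, 86] [136, 135, 138, 136]
200 [88, 84, 85, 86] [136, 140, 138, 136]
201 [87, 85, 86, 88] [108, 90, 92, 96]
202 [86, 86, 89, 90] [56, 33, 37, 40]
203 [88, 86, 87, 87] [38, 15, 18, 15]
slot end 0.0925 [[ 0.0123  0.0005 -0.0983]]
slot end 0.0935 [[ 0.0126  0.0005 -0.0973]]
slot end 0.0945 [[ 0.0128  0.0005 -0.0963]]
tip end 0.1125 [[ 0.0062  0.0008 -0.0783]]
tip end 0.1143 [[ 0.0068  0.0008 -0.0765]]
tip end 0.116 [[ 0.0073  0.0008 -0.0748]]
```

```bash
python3 - <<'E'
from slot import *
k=keyR(np.radians(159.1),0); s=robot.read_state(); T=np.array(s["tcp_pos"])
z=np.load("side6.npz",allow_pickle=True);p=z["p"][0];P=cloud(p,z["d"]);L=(P-T)@k;H=hsv(z["im"])
b=(cv2.inRange(H,(100,100,30),(130,255,255))>0)&(np.linalg.norm(L,axis=2)<.06)
Q=L[b]
for lo in np.arange(-.01,.04,.004):
    q=Q[(Q[:,2]>=lo)&(Q[:,2]<lo+.004)]
    if len(q): print("wing %.3f"%lo,len(q),q.min(0),q.max(0))
g=(abs(L[...,0])<.025)&(abs(L[...,1])<.025)&(L[...,2]<.0)&(L[...,2]>-.085)&~b&(H[...,1]<110)
Q=L[g]
for lo in np.arange(-.082,.0,.004):
    q=Q[(Q[:,2]>=lo)&(Q[:,2]<lo+.004)]
    if len(q): print("gray %.3f"%lo,len(q),q.min(0)[:2],q.max(0)[:2])
c=cv2.resize(z["im"][240:310,335:375,::-1],(480,600)[:2],interpolation=0)
w=np.load("wrist6.npz",allow_pickle=True)["im"][180:240,294:334,::-1]
E
```

```text
wing -0.010 1 [ 0.0113 -0.0051 -0.0074] [ 0.0113 -0.0051 -0.0074]
wing -0.006 18 [-0.0238 -0.0075 -0.0055] [ 0.021  -0.0017 -0.0021]
wing -0.002 27 [-0.0242 -0.0104 -0.002 ] [0.0211 0.0016 0.0019]
wing 0.002 24 [-0.0235 -0.0088  0.0023] [ 0.0216 -0.0004  0.0059]
wing 0.006 20 [-0.0218 -0.0078  0.0061] [0.0217 0.0002 0.0099]
wing 0.010 13 [-0.0222 -0.0068  0.0104] [0.0203 0.0014 0.014 ]
wing 0.014 20 [ 0.0122 -0.0078  0.0141] [0.0211 0.0024 0.0179]
wing 0.018 17 [ 0.0128 -0.0086  0.0185] [0.0214 0.0006 0.0219]
wing 0.022 21 [ 0.0125 -0.0069  0.0225] [0.0212 0.0023 0.026 ]
wing 0.026 49 [ 0.0065 -0.0063  0.0263] [0.0202 0.0069 0.0299]
wing 0.030 3 [ 0.0131 -0.0061  0.0307] [ 0.0151 -0.0015  0.0326]
wing 0.034 1 [ 0.0132 -0.0065  0.0348] [ 0.0132 -0.0065  0.0348]
gray -0.082 1 [-0.0137  0.0009] [-0.0137  0.0009]
gray -0.078 16 [-0.0165 -0.0015] [0.0112 0.0035]
gray -0.074 26 [-0.014  -0.0029] [0.012  0.0035]
gray -0.070 32 [-0.0147 -0.0029] [0.0126 0.0028]
gray -0.066 22 [-0.0143 -0.0028] [0.0123 0.0021]
gray -0.062 39 [-0.0156 -0.0071] [0.0123 0.0038]
gray -0.058 16 [-0.0045 -0.0066] [0.005  0.0008]
gray -0.054 16 [-0.0047 -0.0068] [0.0051 0.005 ]
gray -0.050 14 [-0.005  -0.0069] [0.004  0.0043]
gray -0.046 18 [-0.0045 -0.0062] [0.0049 0.0031]
gray -0.042 18 [-0.0061 -0.0078] [0.0046 0.0025]
gray -0.038 14 [-0.0056 -0.0068] [0.0054 0.0026]
gray -0.034 20 [-0.0061 -0.0066] [0.0051 0.0022]
gray -0.030 18 [-0.0069 -0.0064] [0.0046 0.0014]
gray -0.026 15 [-0.0035 -0.0072] [0.0047 0.0005]
gray -0.018 4 [ 0.0049 -0.0105] [ 0.0107 -0.0036]
gray -0.014 79 [-0.0157 -0.0146] [ 0.0124 -0.001 ]
gray -0.010 11 [-0.0199 -0.0113] [ 0.0184 -0.0039]
gray -0.006 14 [-0.0236 -0.0122] [0.0211 0.0047]
gray -0.002 5 [-0.0013 -0.0134] [ 0.0109 -0.0124]
```

```bash
python3 -m inch '[[0,[0.0002,0.006,0.0024],[0,0.2,0]],[0,[0,0.009,0],[0,0,0]],[0,[0,0,0],[0,0,0]],[0,[0,0,0],[0,0,0]]]'; python3 - <<'E'
from slot import *
k=keyR(np.radians(159.1),0); s=robot.read_state(); T=np.array(s["tcp_pos"])
p,im,d=snap("side","7");P=cloud(p,d);L=(P-T)@k;H=hsv(im)
g=(abs(L[...,0])<.03)&(abs(L[...,1])<.015)&(L[...,2]<-.058)&(L[...,2]>-.078)&(H[...,1]<90)
print("blade",np.percentile(L[g],[2,98],axis=0))
br=(cv2.inRange(H,(12,100,0),(28,255,255))>0)&(np.linalg.norm(P-[.47,.105,.09],axis=2)<.04); print("head",np.percentile(L[br],[1,99],axis=0))
pw,iw,dw=snap("wrist","7"); V=hsv(iw)
c=iw[170:245,279:349,::-1]; cv2.imwrite("pics/c7.png",np.hstack([cv2.resize(im[270:330,325:385,::-1],(400,400),interpolation=2),cv2.resize(c,(400,428))[:400]]))
for r in range(184,226,3): print(r," ".join("%d/%d"%(a[2],a[1]) for a in V[r,306:323]))
print([(r,int(V[r,313,2]),int(V[r,313,1])) for r in range(182,215)])
E
```

```text
time_s: 10.1
tcp_pos: [0.4673, 0.1061, 0.1747]
tcp_rot: [[0.355, -0.001, -0.935], [0.935, -0.002, 0.355], [-0.002, -1.0, 0.0]]
wrist_force: [0.4, 1.1, -1.4]
finger_gap: 0.145
blade [[-0.0163 -0.0048 -0.076 ]
 [ 0.0121  0.0028 -0.0584]]
head [[-0.0239 -0.0205 -0.1031]
 [ 0.0189  0.0134 -0.0808]]
184 70/11 68/19 71/29 76/47 77/53 77/50 78/52 79/55 79/55 80/57 80/61 80/57 73/31 70/11 70/11 71/11 71/11
187 99/142 98/141 97/139 98/141 97/139 97/137 96/141 97/139 98/141 98/141 99/139 98/141 98/141 98/138 98/141 97/139 97/139
190 117/142 119/141 118/140 117/142 116/143 115/142 116/141 116/141 117/139 116/143 116/141 116/141 114/141 114/143 115/142 119/141 121/143
193 157/143 156/142 155/141 153/142 151/142 150/143 150/143 154/142 156/142 154/142 153/143 150/141 150/143 150/143 157/143 165/145 168/143
196 156/142 145/141 149/142 147/142 143/139 141/143 140/144 142/142 141/145 138/142 136/143 134/141 145/144 150/143 164/143 168/144 169/143
199 157/145 145/144 150/143 124/142 96/138 87/138 86/136 85/138 86/133 88/136 89/140 95/140 135/144 151/142 152/143 160/143 166/143
202 156/144 144/143 150
[... 812 characters left out ...]
 97/16 101/18 102/18 104/15 107/17 123/68 143/128
223 72/142 75/160 78/170 79/174 79/174 80/175 81/176 81/176 82/177 83/175 84/176 85/174 85/177 86/178 95/180 95/153 88/35
[(182, 73, 10), (183, 70, 7), (184, 79, 55), (185, 126, 136), (186, 141, 143), (187, 97, 139), (188, 98, 138), (189, 96, 141), (190, 116, 141), (191, 145, 142), (192, 154, 142), (193, 154, 142), (194, 155, 143), (195, 154, 144), (196, 142, 142), (197, 107, 138), (198, 85, 135), (199, 85, 138), (200, 85, 135), (201, 86, 92), (202, 86, 33), (203, 87, 18), (204, 87, 15), (205, 86, 12), (206, 89, 14), (207, 114, 16), (208, 139, 17), (209, 139, 18), (210, 139, 18), (211, 139, 18), (212, 138, 17), (213, 139, 18), (214, 139, 18)]
```

View pics/c7.png

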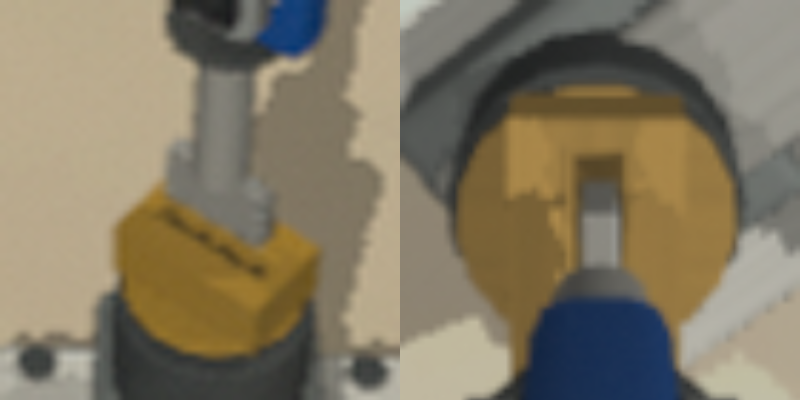

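```bash
python3 - <<'E'
from slot import *
k=keyR(np.radians(159.1),0); s=robot.read_state(); T=np.array(s["tcp_pos"])
p=np.load("wrist7.npz",allow_pickle=True)["p"][0]
for zr in(.0925,.0945): print("slot c",zr,(plane(p,[[313.4,196.9]],zr)-T)@k-[.015,0,0])
for zt in(.098,.0991,.1): print("tip c",zt,(plane(p,[[313.6,201.2]],zt)-T)@k-[.0125,0,0])
print(s["wrist_force"],s["torque"])
E
```

```text
slot c 0.0925 [[-0.0058  0.001  -0.0824]]
slot c 0.0945 [[-0.0053  0.001  -0.0804]]
tip c 0.098 [[-0.0055  0.0008 -0.0769]]
tip c 0.0991 [[-0.0051  0.0008 -0.0758]]
tip c 0.1 [[-0.0049  0.0008 -0.0749]]
[-0.057  -0.7123 -0.0118] [ 0.0738 -0.0415  0.0022]
```

```bash
python3 -m inch '[[0,[0,0.002,0],[0,0,0]],[0,[0,0.001,0],[0,0,0]],[0,[0,0,0],[0,0,0]]]';  python3 -m inch '[[0,[0,0.001,0],[0,0,0]],[0,[0,0,0],[0,0,0]]]';  python3 -m inch '[[0,[0,0.001,0],[0,0,0]],[0,[0,0,0],[0,0,0]]]'; python3 -m inch '[[0,[0,0.001,0],[0,0,0]],[0,[0,0,0],[0,0,0]]]'
```

```text
time_s: 10.58
tcp_pos: [0.4673, 0.1061, 0.1716]
tcp_rot: [[0.355, -0.001, -0.935], [0.935, -0.002, 0.355], [-0.002, -1.0, 0.0]]
wrist_force: [-0.4, 0.9, -0.9]
finger_gap: 0.152
time_s: 10.82
tcp_pos: [0.4673, 0.1062, 0.1707]
tcp_rot: [[0.355, -0.001, -0.935], [0.935, -0.002, 0.355], [-0.002, -1.0, 0.0]]
wrist_force: [0.9, 0.4, -1.2]
finger_gap: 0.145
time_s: 11.08
tcp_pos: [0.4673, 0.1061, 0.1696]
tcp_rot: [[0.355, -0.001, -0.935], [0.935, -0.002, 0.355], [-0.002, -1.0, 0.0]]
wrist_force: [-0.0, -0.1, -1.3]
finger_gap: 0.149
time_s: 11.32
tcp_pos: [0.4673, 0.1061, 0.1687]
tcp_rot: [[0.355, -0.001, -0.935], [0.935, -0.002, 0.355], [-0.002, -1.0, 0.0]]
wrist_force: [-0.3, -0.3, -1.3]
finger_gap: 0.149
```

```bash
for i in 1; do python3 -m inch '[[0,[0,0.001,0],[0,0,0]],[0,[0,0,0],[0,0,0]]]';  python3 -m inch '[[0,[0,0.001,0],[0,0,0]],[0,[0,0,0],[0,0,0]]]'; done | grep -E "pos|force"
```

```text
tcp_pos: [0.4673, 0.1061, 0.1676]
wrist_force: [-0.3, -0.4, -0.6]
tcp_pos: [0.4673, 0.1061, 0.1666]
wrist_force: [-0.4, 0.6, -1.5]
```

```bash
for i in 1; do python3 -m inch '[[0,[0,0.001,0],[0,0,0]],[0,[0,0,0],[0,0,0]]]';  python3 -m inch '[[0,[0,0.001,0],[0,0,0]],[0,[0,0,0],[0,0,0]]]'; done | grep -E "pos|force"
```

```text
tcp_pos: [0.4673, 0.1061, 0.1656]
wrist_force: [-0.7, 0.4, -0.4]
tcp_pos: [0.4673, 0.1061, 0.1646]
wrist_force: [-0.3, 0.4, -0.9]
```

```bash
for i in 1; do python3 -m inch '[[0,[0,0.001,0],[0,0,0]],[0,[0,0,0],[0,0,0]]]';  python3 -m inch '[[0,[0,0.001,0],[0,0,0]],[0,[0,0,0],[0,0,0]]]'; python3 -m inch '[[0,[0,0.001,0],[0,0,0]],[0,[0,0,0],[0,0,0]]]'; done | grep -E "pos|force"
```

```text
tcp_pos: [0.4673, 0.1061, 0.1636]
wrist_force: [-0.5, 0.9, -0.8]
tcp_pos: [0.4673, 0.1061, 0.1627]
wrist_force: [1.1, 0.2, -1.6]
tcp_pos: [0.4673, 0.1061, 0.1616]
wrist_force: [0.8, -0.1, -0.9]
```

```bash
for i in 1; do python3 -m inch '[[0,[0,0.001,0],[0,0,0]],[0,[0,0,0],[0,0,0]]]';  python3 -m inch '[[0,[0,0.001,0],[0,0,0]],[0,[0,0,0],[0,0,0]]]'; python3 -m inch '[[0,[0,0.001,0],[0,0,0]],[0,[0,0,0],[0,0,0]]]'; done | grep -E "pos|force"
```

```text
tcp_pos: [0.4673, 0.1061, 0.1607]
wrist_force: [-0.3, -0.1, -0.9]
tcp_pos: [0.4673, 0.1061, 0.1596]
wrist_force: [-0.2, -0.7, -0.1]
tcp_pos: [0.4673, 0.1061, 0.1587]
wrist_force: [0.7, 0.5, -0.9]
```

```bash
for i in 1; do python3 -m inch '[[0,[0,0.0007,0],[0,0,0]],[0,[0,0,0],[0,0,0]]]';  python3 -m inch '[[0,[0,0.0006,0],[0,0,0]],[0,[0,0,0],[0,0,0]]]'; python3 -m inch '[[0,[0,0.0006,0],[0,0,0]],[0,[0,0,0],[0,0,0]]]'; done | grep -E "pos|force"
```

```text
tcp_pos: [0.4673, 0.1061, 0.158]
wrist_force: [0.3, 0.3, -1.3]
tcp_pos: [0.4673, 0.1061, 0.1574]
wrist_force: [0.9, 0.3, -0.6]
tcp_pos: [0.4673, 0.1061, 0.1568]
wrist_force: [0.1, 0.3, -0.3]
```

```bash
for i in 1; do python3 -m inch '[[0,[0,0.0006,0],[0,0,0]],[0,[0,0,0],[0,0,0]]]';  python3 -m inch '[[0,[0,0.0006,0],[0,0,0]],[0,[0,0,0],[0,0,0]]]'; done | grep -E "pos|force"
```

```text
tcp_pos: [0.4674, 0.1061, 0.1562]
wrist_force: [0.2, -0.2, -1.5]
tcp_pos: [0.4675, 0.1061, 0.156]
wrist_force: [-0.1, 0.2, 4.6]
```

```bash
python3 - <<'E'
from slot import *
s=robot.read_state(); print(s["torque"],s["wrist_force"],s["qpos"])
def ana(n,T,R,hs=1):
    z=np.load(n+".npz",allow_pickle=True);p=z["p"][0];P=cloud(p,z["d"]);H=hsv(z["im"])
    k=np.c_[R[:,2],-R[:,0],-R[:,1]]; L=(P-T)@k
    b=(cv2.inRange(H,(100,100,30),(130,255,255))>0)&(np.linalg.norm(L,axis=2)<.06)
    Q=L[b]; Q=Q[(Q[:,2]>-.006)&(Q[:,2]<.012)]; print(n,"wing",len(Q),np.percentile(Q[:,0],[0,2,98,100]),"mid",(Q[:,0].min()+Q[:,0].max())/2)
    g=(abs(L[...,0])<.025)&(abs(L[...,1])<.02)&(L[...,2]<-.062)&(L[...,2]>-.075)&(H[...,1]<100)
    Q=L[g]
    if len(Q): print("   blade",len(Q),Q[:,:2].min(0),Q[:,:2].max(0),(Q.min(0)+Q.max(0))[0]/2)
    g=(abs(L[...,0])<.015)&(abs(L[...,1])<.02)&(L[...,2]<-.028)&(L[...,2]>-.056)&(H[...,1]<100); Q=L[g]
    if len(Q): print("   shank",len(Q),np.median(Q,axis=0))
ana("side3",[.5432,-.1792,.2152],np.array([[.365,.246,.898],[-.931,.092,.353],[.004,-.965,.263]]))
R=np.array([[.375,-.001,-.927],[.927,-.002,.375],[-.002,-1,.001]])
ana("side5",[.4198,.0576,.2405],R); ana("top5",[.4198,.0576,.2405],R)
ana("wrist4",[.4194,.0571,.2398],np.array([[-.511,-.001,.859],[-.859,-.001,-.511],[.002,-1,0]]))
E
```

```text
[-0.1382  0.3318 -0.1004] [-0.116   0.1835  4.6297] [ 0.0928  0.0695 -0.423   1.9455  0.0333  1.1341  0.864 ]
side3 wing 70 [-0.0266 -0.0254  0.0164  0.0166] mid -0.005027940385812037
   blade 73 [-0.021  -0.0005] [0.0072 0.0067] -0.006892325100210031
   shank 85 [-0.0056  0.0064 -0.0424]
side5 wing 113 [-0.0242 -0.0235  0.0203  0.021 ] mid -0.0016209873316442476
   blade 94 [-0.0164 -0.0034] [0.0121 0.0041] -0.0021662257376127364
   shank 131 [ 0.0006 -0.0042 -0.042 ]Traceback (most recent call last):
  File "<stdin>", line 15, in <module>
  File "<stdin>", line 7, in ana
    return _quantile_unchecked(
        a, q, axis, out, overwrite_input, method, keepdims, weights)
    return _ureduce(a,
                    func=_quantile_ureduce_func,
    ...<5 lines>...
                    overwrite_input=overwrite_input,
                    method=method)
    r = func(a, **kwargs)
    result = _quantile(arr,
                       quantiles=q,
    ...<2 lines>...
                       out=out,
                       weights=wgt)
    slices_having_nans = np.isnan(arr[-1, ...])
                                  ~~~^^^^^^^^^
IndexError: index -1 is out of bounds for axis 0 with size 0
```

```bash
cat > st.py <<'E'
from h import *
s=robot.read_state();R=np.array(s["tcp_rot"]);F=np.array(s["wrist_force"])
k=np.c_[R[:,2],-R[:,0],-R[:,1]]
print("t",s["time_s"],"pos",s["tcp_pos"],"yaw %.2f"%np.degrees(np.arctan2(R[1,2],R[0,2])),"F key",F@k,"M",np.array(s["torque"]),"gap %.3f"%s["finger_gap"],"tilt",R[2,[0,2]])
E
python3 st.py; python3 st.py; python3 -m inch '[[0,[0.00035,0.00025,0],[0,5,0]],[0,[0.00035,0.00025,0],[0,5,0]],[0,[0,0,0],[0,0,0]]]' >/dev/null; python3 st.py
```

```text
t 15.075 pos [0.4675 0.1061 0.156 ] yaw 159.19 F key [ 0.1727 -0.1208  4.63  ] M [-0.1382  0.3318 -0.1004] gap 0.149 tilt [-0.0021 -0.0002]
t 15.075 pos [0.4675 0.1061 0.156 ] yaw 159.19 F key [ 0.1727 -0.1208  4.63  ] M [-0.1382  0.3318 -0.1004] gap 0.149 tilt [-0.0021 -0.0002]
t 15.45 pos [0.4678 0.1065 0.1556] yaw 149.11 F key [-0.2146  1.6709  5.4281] M [-0.2936  0.4491 -0.0093] gap 0.149 tilt [-0.0022 -0.0008]
```

```bash
python3 -m inch '[[0,[0.00035,0.00025,0],[0,5,0]],[0,[0.00035,0.00025,0],[0,5,0]],[0,[0,0,0],[0,0,0]]]' >/dev/null; python3 st.py;  python3 -m inch '[[0,[0.0003,0.00025,0],[0,4,0]],[0,[0,0,0],[0,0,0]]]' >/dev/null; python3 st.py
```

```text
t 15.825 pos [0.4682 0.1072 0.1551] yaw 139.11 F key [0.4685 1.4029 5.5055] M [-0.2776  0.3428  0.0286] gap 0.151 tilt [-0.0019 -0.0012]
t 16.075 pos [0.4685 0.1075 0.1548] yaw 135.13 F key [-0.1106  1.8324  5.4402] M [-0.2912  0.3297 -0.0227] gap 0.149 tilt [-0.0018 -0.0013]
```

```bash
python3 -m inch '[[0,[0.0003,0.0002,0],[0,4,0]],[0,[0,0,0],[0,0,0]]]' >/dev/null; python3 st.py;  python3 -m inch '[[0,[0.0002,0.00016,0],[0,3,0]],[0,[0,0,0],[0,0,0]]]' >/dev/null; python3 st.py; python3 -m inch '[[0,[0.0002,0.00016,0],[0,3,0]],[0,[0,0,0],[0,0,0]]]' >/dev/null; python3 st.py
```

```text
t 16.325 pos [0.4687 0.1077 0.1547] yaw 131.12 F key [-0.0074  2.0763  5.2631] M [-0.3004  0.3138  0.0112] gap 0.148 tilt [-0.0015 -0.0015]
t 16.575 pos [0.4689 0.1078 0.1545] yaw 128.14 F key [-0.0589  1.4972  4.8269] M [-0.261   0.2234 -0.0189] gap 0.145 tilt [-0.0014 -0.0016]
t 16.825 pos [0.4691 0.108  0.1543] yaw 125.17 F key [-0.3632  1.8357  5.2537] M [-0.2735  0.2982  0.0421] gap 0.151 tilt [-0.0013 -0.0016]
```

```bash
python3 -m inch '[[0,[0.00014,0.0001,0],[0,2,0]],[0,[0,0,0],[0,0,0]]]' >/dev/null; python3 st.py;  python3 -m inch '[[0,[0.00014,0.0001,0],[0,2,0]],[0,[0,0,0],[0,0,0]]]' >/dev/null; python3 st.py; python3 -m inch '[[0,[0.00014,0.0001,0],[0,2,0]],[0,[0,0,0],[0,0,0]]]' >/dev/null; python3 st.py
```

```text
t 17.075 pos [0.4692 0.108  0.1542] yaw 123.18 F key [0.7974 1.8227 4.8216] M [-0.2778  0.2159 -0.0195] gap 0.149 tilt [-0.0011 -0.0017]
t 17.325 pos [0.4693 0.1081 0.1541] yaw 121.18 F key [-1.8199  0.5528  5.1617] M [-0.2618  0.2139  0.004 ] gap 0.149 tilt [-0.001  -0.0018]
t 17.575 pos [0.4695 0.1082 0.154 ] yaw 119.19 F key [-0.7165  0.451   4.0532] M [-0.2529  0.168   0.0348] gap 0.149 tilt [-0.0009 -0.0018]
```

```bash
cat >> st.py <<'E'
import sys; sys.exit(0 if s["torque"][2]<.11 else 1)
E
I="python3 -m inch"; python3 -m inch '[[0,[0.00007,0.00005,0],[0,1,0]],[0,[0,0,0],[0,0,0]]]' >/dev/null; python3 st.py &&  python3 -m inch '[[0,[0.00007,0.00005,0],[0,1,0]],[0,[0,0,0],[0,0,0]]]' >/dev/null && python3 st.py && python3 -m inch '[[0,[0.00007,0.00005,0],[0,1,0]],[0,[0,0,0],[0,0,0]]]' >/dev/null && python3 st.py && python3 -m inch '[[0,[0.00007,0.00005,0],[0,1,0]],[0,[0,0,0],[0,0,0]]]' >/dev/null && python3 st.py
```

```text
t 17.825 pos [0.4695 0.1082 0.154 ] yaw 118.21 F key [-0.1859  0.3132  5.0058] M [-0.2167  0.1709  0.0802] gap 0.150 tilt [-0.0009 -0.0018]
t 18.075 pos [0.4696 0.1083 0.1539] yaw 117.21 F key [0.069  0.8542 4.7746] M [-0.2896  0.1503  0.0528] gap 0.151 tilt [-0.0008 -0.0019]
t 18.325 pos [0.4697 0.1083 0.1539] yaw 116.21 F key [-1.1984  0.5244  5.1368] M [-0.2426  0.1149  0.0279] gap 0.148 tilt [-0.0007 -0.0019]
t 18.575 pos [0.4698 0.1084 0.1538] yaw 115.20 F key [-0.4546  1.3831  4.3696] M [-0.2424  0.1086  0.051 ] gap 0.147 tilt [-0.0007 -0.0019]
```

```bash
python3 -m inch '[[0,[0.00007,0.00005,0],[0,1,0]],[0,[0,0,0],[0,0,0]]]' >/dev/null; python3 st.py &&  python3 -m inch '[[0,[0.00007,0.00005,0],[0,1,0]],[0,[0,0,0],[0,0,0]]]' >/dev/null && python3 st.py && python3 -m inch '[[0,[0.00007,0.00005,0],[0,1,0]],[0,[0,0,0],[0,0,0]]]' >/dev/null && python3 st.py && python3 -m inch '[[0,[0.00007,0.00005,0],[0,1,0]],[0,[0,0,0],[0,0,0]]]' >/dev/null && python3 st.py && python3 -m inch '[[0,[0.00007,0.00005,0],[0,1,0]],[0,[0,0,0],[0,0,0]]]' >/dev/null && python3 st.py&& python3 -m inch '[[0,[0.00007,0.00005,0],[0,1,0]],[0,[0,0,0],[0,0,0]]]' >/dev/null && python3 st.py
```

```text
t 18.825 pos [0.4698 0.1084 0.1538] yaw 114.20 F key [-0.8619  1.3405  5.07  ] M [-0.2575  0.0411  0.0341] gap 0.148 tilt [-0.0006 -0.0019]
t 19.075 pos [0.4699 0.1084 0.1537] yaw 113.20 F key [-0.0281  0.5114  5.5925] M [-0.2726  0.1202  0.0369] gap 0.148 tilt [-0.0006 -0.0019]
t 19.325 pos [0.47   0.1084 0.1537] yaw 112.20 F key [-0.3044  1.0857  5.2172] M [-0.2267  0.0764  0.0423] gap 0.145 tilt [-0.0006 -0.0019]
t 19.575 pos [0.4701 0.1085 0.1536] yaw 111.20 F key [-0.9008  0.4945  5.2767] M [-0.2651  0.0403  0.0408] gap 0.147 tilt [-0.0005 -0.0019]
t 19.825 pos [0.4701 0.1085 0.1536] yaw 110.20 F key [-1.3098 -0.1603  6.2686] M [-0.2644 -0.0271  0.064 ] gap 0.149 tilt [-0.0005 -0.002 ]
t 20.075 pos [0.4702 0.1086 0.1535] yaw 109.20 F key [-1.355   0.6166  5.9778] M [-0.2324  0.045   0.0877] gap 0.152 tilt [-0.0004 -0.0019]
```

```bash
python3 -m inch '[[0,[0.00007,0.00005,0],[0,1,0]],[0,[0,0,0],[0,0,0]]]' >/dev/null; python3 st.py &&  python3 -m inch '[[0,[0.00007,0.00004,0],[0,1,0]],[0,[0,0,0],[0,0,0]]]' >/dev/null && python3 st.py && python3 -m inch '[[0,[0.00007,0.00004,0],[0,1,0]],[0,[0,0,0],[0,0,0]]]' >/dev/null && python3 st.py && python3 -m inch '[[0,[0.00007,0.00004,0],[0,1,0]],[0,[0,0,0],[0,0,0]]]' >/dev/null && python3 st.py && python3 -m inch '[[0,[0.00007,0.00004,0],[0,1,0]],[0,[0,0,0],[0,0,0]]]' >/dev/null && python3 st.py
```

```text
t 20.325 pos [0.4703 0.1085 0.1535] yaw 108.20 F key [-0.6864  1.146   5.6573] M [-0.2287 -0.0438  0.0268] gap 0.149 tilt [-0.0004 -0.0019]
t 20.575 pos [0.4703 0.1086 0.1534] yaw 107.18 F key [-0.4494  0.0314  6.3787] M [-0.2243 -0.0376  0.0164] gap 0.151 tilt [-0.0004 -0.002 ]
t 20.825 pos [0.4704 0.1086 0.1534] yaw 106.18 F key [-1.7097  0.7763  4.8097] M [-0.2501 -0.0782  0.1289] gap 0.149 tilt [-0.0003 -0.002 ]
```

```bash
python3 -m inch '[[0,[0,0,0],[0,0,0]]]' >/dev/null; python3 st.py; python3 -m inch '[[0,[0.00007,0.00004,0],[0,1,0]],[0,[0,0,0],[0,0,0]]]' >/dev/null ; python3 st.py ; python3 -m inch '[[0,[0,0,0],[0,0,0]]]' >/dev/null; python3 st.py
```

```text
t 20.95 pos [0.4704 0.1086 0.1534] yaw 106.20 F key [-0.7949  1.3252  5.6403] M [-0.2796  0.0174  0.1574] gap 0.149 tilt [-0.0004 -0.0019]
t 21.2 pos [0.4705 0.1086 0.1534] yaw 105.20 F key [-1.7983  0.246   4.9958] M [-0.3657  0.0167  0.2217] gap 0.150 tilt [-0.0003 -0.0021]
t 21.325 pos [0.4705 0.1086 0.1534] yaw 105.21 F key [-1.7811 -0.1514  5.5646] M [-0.3605 -0.0413  0.267 ] gap 0.150 tilt [-0.0003 -0.0021]
```

```bash
python3 -m inch '[[0,[-0.00014,0,0],[0,-2,0]],[0,[0,0,0],[0,0,0]]]' >/dev/null; python3 st.py; python3 -m inch '[[0,[-0.00007,-0.0006,0],[0,-1,0]],[0,[0,0,0],[0,0,0]]]' >/dev/null; python3 st.py; python3 -m inch '[[0,[0,-0.002,0],[0,0,0]],[0,[0,-0.003,0],[0,0,0]],[0,[0,-0.004,0],[0,0,0]],[0,[0,0,0],[0,0,0]]]' >/dev/null; python3 st.py
```

```text
t 21.575 pos [0.4703 0.1086 0.1533] yaw 107.22 F key [-0.4214 -0.1502  6.3727] M [-0.2116 -0.0017 -0.0363] gap 0.149 tilt [-0.0004 -0.0019]
t 21.825 pos [0.4699 0.1086 0.1535] yaw 108.21 F key [-1.0327 -1.026   2.3988] M [-0.0351 -0.2719 -0.0388] gap 0.149 tilt [-0.0011 -0.0016]
t 22.325 pos [0.4697 0.1086 0.1628] yaw 108.19 F key [-0.0002 -0.8392 -0.2609] M [ 0.0748 -0.1849  0.0265] gap 0.150 tilt [-0.0016 -0.0017]
```

```bash
python3 -m inch '[[0,[0,-0.03,0],[0,0,0]],[0,[0,-0.04,0],[0,0,0]],[0,[0.02,0,-0.02],[0,0,0]],[0,[0.02,0,-0.02],[0,0,0]],[0,[0,0,0],[0,0,0]]]' >/dev/null; python3 -m inch '[[0,[0,0,0],[0,0,0]]]'>/dev/null; python3 st.py; python3 - <<'E'
from slot import *
p,im,d=snap("wrist","8"); slot(p,im,d); p,im,d=snap("top","8"); slot(p,im,d)
s=robot.read_state();R=np.array(s["tcp_rot"]);w=np.array([.5403,-.1775,.2311])-s["tcp_pos"]
ang=21.5-np.degrees(np.arctan2(R[1,2],R[0,2])); print(ang,w)
for i in range(9): print((Ro.from_euler("z",ang/9*i,degrees=True).as_matrix()@R).T@w/9)
E
```

```text
t 23.075 pos [0.5196 0.0836 0.2321] yaw 108.21 F key [-0.2994 -0.4915 -1.6862] M [ 0.0093 -0.0015 -0.0165] gap 0.152 tilt [-0.0027 -0.0011]
rim z 0.09202785724811774 npix 176 slot centroid [0.4719 0.1042 0.092 ] rect ((472.3760070800781, 102.7865982055664), (6.960721969604492, 29.670970916748047), 20.455074310302734) rect ang 110.455086 pca ang 110.61975170665107 head rect ((472.0138244628906, 102.97459411621094), (26.29027557373047, 41.150028228759766), 20.02719497680664)
rim z 0.09046367957205237 npix 2 slot centroid [0.4775 0.0912 0.0905] rect ((477.5442199707031, 91.24555969238281), (2.3921492099761963, 0.0), -172.9185028076172) rect ang 7.081497 pca ang 7.081598353662173 head rect ((475.4123229980469, 89.47628784179688), (23.94761085510254, 13.098811149597168), 19.244829177856445)
-86.74428820914245 [ 0.0207 -0.2613 -0.0013]
[-0.0069  0.0002 -0.0283]
[-0.0021  0.0002 -0.0291]
[ 0.0028  0.0002 -0.029 ]
[ 0.0076  0.0002 -0.0281]
[ 0.0122  0.0002 -0.0264]
[ 0.0165  0.0001 -0.024 ]
[ 0.0203  0.0001 -0.0209]
[ 0.0235  0.0001 -0.0172]
[ 0.026   0.0001 -0.013 ]
```

```bash
python3 -m inch '[[0,[-0.036,0,-0.02],[0,0,0]],[0,[-0.0021,0,-0.029],[0,9.6,0]],[0,[0.0028,0,-0.029],[0,9.6,0]],[0,[0.0076,0,-0.028],[0,9.6,0]],[0,[0.0122,0,-0.0264],[0,9.6,0]]]'; python3 -m inch '[[0,[0.0165,0,-0.024],[0,9.6,0]],[0,[0.02,0,-0.021],[0,9.6,0]],[0,[0.0235,0,-0.017],[0,9.6,0]],[0,[0.026,0,-0.013],[0,9.6,0]],[0,[0,0,0],[0,9.6,0]]]'>/dev/null;  python3 -m inch '[[0,[0,0,0],[0,0,0]]]'>/dev/null; python3 st.py; python3 - <<'E'
from h import *
Rh=np.array([[.365,.243,.898],[-.931,.094,.353],[.002,-.965,.261]]); Rh=Ro.from_matrix(Rh).as_matrix()
H=np.array([.574,-.1662,.0879]); a=-Rh[:,1]
delta(H+a*.11,Rh)
print(robot.read_state()["qpos"])
E
```

```text
time_s: 23.8
tcp_pos: [0.5205, -0.0601, 0.233]
tcp_rot: [[0.937, -0.001, 0.35], [-0.35, -0.002, 0.937], [0.0, -1.0, -0.002]]
wrist_force: [1.2, 1.1, -1.0]
finger_gap: 0.148
t 24.55 pos [ 0.5493 -0.1718  0.233 ] yaw 21.87 F key [ 0.5854  0.6866 -1.392 ] M [-0.0214 -0.0038  0.0113] gap 0.148 tilt [ 0.0011 -0.0016]
t 24.55 shift [ 0.0035  0.0389 -0.0036] norm 0.03923322639190004 rot [15.2149  0.4425 -0.0908] 15.2216166514462
[ 0.2826  0.1857 -0.0662  1.6459  0.0146  1.3112 -0.9753]
```

```bash
python3 -m inch '[[0,[0.0018,0.0,0],[7.6,0.2,0]],[0,[0.0017,0,0],[7.6,0.2,0]],[0,[0,0,0],[0,0,0]],[0,[0,0,0],[0,0,0]]]'>/dev/null; python3 st.py; cat > hd.py <<'E'
from h import *
import sys
Rh=np.array([[.365,.243,.898],[-.931,.094,.353],[.002,-.965,.261]]); Rh=Ro.from_matrix(Rh).as_matrix()
H=np.array([.574,-.1662,.0879]); a=-Rh[:,1]
delta(H+a*float(sys.argv[1]),Rh)
s=robot.read_state();print("F tool",np.array(s["tcp_rot"]).T@s["wrist_force"],"M",np.array(s["tcp_rot"]).T@s["torque"])
E
python3 hd.py .075
```

```text
t 25.05 pos [ 0.551  -0.1746  0.2335] yaw 21.61 F key [ 0.0801  0.4619 -1.4376] M [-0.1163  0.2626 -0.0187] gap 0.148 tilt [0.0013 0.2593]
t 25.05 shift [ 0.0003  0.0719 -0.0142] norm 0.07331689307960766 rot [ 0.0925  0.1545 -0.0658] 0.19168920830875455
F tool [-0.4619  1.4376  0.0801] M [-0.287   0.0147 -0.0159]
```

```bash
python3 -m inch '[[0,[0.0003,0.03,-0.0142],[0.1,0.15,0]],[0,[0,0.042,0],[0,0,0]],[0,[0,0,0],[0,0,0]],[0,[0,0,0],[0,0,0]]]'>/dev/null; python3 hd.py .05; python3 - <<'E'
from h import *
p,im,d=snap("side","9");p2,w,d2=snap("wrist","9")
cv2.imwrite("pics/c9.png",np.hstack([cv2.resize(im[170:250,300:380,::-1],(400,400),interpolation=2),cv2.resize(w[100:300,214:414,::-1],(400,400),interpolation=2)]))
E
```

```text
t 25.55 shift [-0.0007  0.0256 -0.001 ] norm 0.02564719809246223 rot [-0.1028 -0.0724 -0.0469] 0.13418612874317015
F tool [ 0.5902  0.3626 -0.0721] M [-0.3178 -0.0277  0.0276]
```

View pics/c9.png

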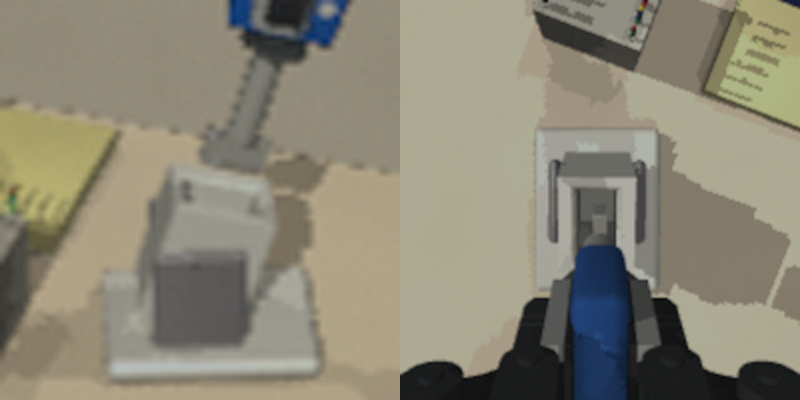

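```bash
python3 -m inch '[[0,[-0.0007,0.006,-0.001],[-0.1,0,0]],[0,[0,0.006,0],[0,0,0]],[0,[0,0,0],[0,0,0]]]'>/dev/null; python3 hd.py .05; python3 -m inch '[[0,[0,0.003,0],[0,0,0]],[0,[0,0.003,0],[0,0,0]],[0,[0,0.003,0],[0,0,0]],[0,[0,0,0],[0,0,0]]]'>/dev/null; python3 hd.py .05
```

```text
t 26.025 shift [0.0002 0.0121 0.0019] norm 0.012225658720278436 rot [ 0.0576 -0.1944 -0.0915] 0.22241672354449638
F tool [ 0.2503  0.2773 -0.8528] M [-0.3084 -0.0346 -0.0336]
t 26.525 shift [0.0001 0.0033 0.0017] norm 0.003676287441047118 rot [ 0.0387 -0.1936 -0.0758] 0.21143821140112665
F tool [ 0.3573  1.3206 -0.4223] M [-0.3562  0.0068  0.0165]
```

```bash
python3 -m inch '[[0,[0,0.004,0.0015],[0,0,0]],[0,[0,0.005,0],[0,0,0]],[0,[0,0.005,0],[0,0,0]],[0,[0,0,0],[0,0,0]]]'>/dev/null; python3 hd.py 0; python3 -m inch '[[0,[0,0.006,0],[0,0,0]],[0,[0,0.006,0],[0,0,0]],[0,[0,0,0],[0,0,0]]]'>/dev/null; python3 hd.py 0
```

```text
t 27.025 shift [0.0003 0.039  0.0004] norm 0.03898470021840177 rot [ 0.0597 -0.1995 -0.0952] 0.22897157098318352
F tool [ 0.2601  0.9646 -0.532 ] M [-0.3463 -0.0187  0.027 ]
t 27.4 shift [0.0003 0.0269 0.0004] norm 0.026937884130388782 rot [ 0.0609 -0.1946 -0.0967] 0.22568795584868784
F tool [ 0.1347 -0.0341 -0.3366] M [-0.3453 -0.0031  0.0117]
```

```bash
python3 -m inch '[[0,[0,0.007,0],[0,0,0]],[0,[0,0.007,0],[0,0,0]],[0,[0,0.006,0],[0,0,0]],[0,[0,0,0],[0,0,0]]]'>/dev/null; python3 hd.py 0; python3 -m inch '[[0,[0,0.004,0],[0,0,0]],[0,[0,0,0],[0,0,0]]]'>/dev/null; python3 hd.py 0;  python3 -m inch '[[0,[0,0.0015,0],[0,0,0]],[0,[0,0,0],[0,0,0]]]'>/dev/null; python3 hd.py 0
```

```text
t 27.9 shift [0.0003 0.0069 0.0003] norm 0.0069327338994112165 rot [ 0.0601 -0.1918 -0.0962] 0.22281942442391603
F tool [ 0.1365  0.5555 -0.7009] M [-0.2891 -0.039  -0.0161]
t 28.15 shift [0.0001 0.0034 0.0001] norm 0.0033975236921192898 rot [ 0.0285 -0.1954 -0.064 ] 0.20760469895611725
F tool [1.2049 1.6351 0.4097] M [-0.3415  0.0117 -0.0009]
t 28.4 shift [-0.      0.0021  0.    ] norm 0.0020738083907895473 rot [ 0.0151 -0.1968 -0.0532] 0.20441534520118818
F tool [-0.1569  1.4132  0.0592] M [-0.2924 -0.0556 -0.0344]
```

```bash
python3 -m inch '[[0,[0,0.001,0],[0,0,0]],[0,[0,0,0],[0,0,0]]]'>/dev/null; python3 hd.py 0; python3 -m inch '[[0,[0,0.001,0],[0,0,0]],[0,[0,0,0],[0,0,0]]]'>/dev/null; python3 hd.py 0;  python3 -m inch '[[0,[0,0.0005,0],[0,0,0]],[0,[0,0,0],[0,0,0]]]'>/dev/null; python3 hd.py 0
```

```text
t 28.65 shift [0.     0.0011 0.    ] norm 0.0010735607886658372 rot [ 0.0132 -0.1923 -0.0534] 0.2000644027541039
F tool [-0.4518  0.252  -2.0606] M [-0.2999 -0.005   0.0013]
t 28.9 shift [-0.0001  0.0001 -0.0001] norm 0.00015424606950264284 rot [ 0.0072 -0.1958 -0.0488] 0.2018739236735151
F tool [ 0.802   0.5892 -0.3077] M [-0.3235  0.002  -0.0234]
t 29.15 shift [-0.      0.0001 -0.0001] norm 0.00012217075787653543 rot [ 0.0054 -0.1902 -0.0497] 0.1967058851380254
F tool [-1.3584 -4.8857 -1.981 ] M [-0.7411 -0.0103  0.3586]
```

```bash
python3 -m inch '[[0.03,[0,-0.0003,0],[0,0,0]],[0.03,[0,0,0],[0,0,0]],[0.085,[0,0,0],[0,0,0]],[0.085,[0,0,0],[0,0,0]],[0.085,[0,0,0],[0,0,0]]]' 20; python3 -m inch '[[0.085,[0,0,0],[0,0,0]],[0.085,[0,-0.02,0],[0,0,0]],[0.085,[0,-0.04,0],[0,0,0]],[0.085,[0,-0.05,0],[0,0,0]],[0.085,[0,0,0],[0,0,0]]]'; python3 - <<'E'
from h import *
p,im,d=snap("side","10");pt,it,dt=snap("top","10");pw,w,dw=snap("wrist","10")
P=cloud(pw,dw);L=(P-G)@KB; m=(cv2.inRange(hsv(w),(100,120,40),(130,255,255))>0)&(np.linalg.norm(L,axis=2)<.05); print("wing",m.sum(),np.percentile(L[m],[1,99],axis=0)); t=L[m&(L[...,2]>.016)]; print(t.mean(0))
b0=cv2.inRange(hsv(np.load("side0.npz")["im"]),(100,150,60),(130,255,255))[185:215,330:365]; b1=cv2.inRange(hsv(im),(100,150,60),(130,255,255))[185:215,330:365]
print("side wing px before/after/diff",(b0>0).sum(),(b1>0).sum(),((b0!=b1)).sum())
cv2.imwrite("pics/c10.png",np.hstack([cv2.resize(im[160:400,270:430,::-1],(400,600),interpolation=2),cv2.resize(it[80:300,220:440,::-1],(400,400),interpolation=2,)[:600] if 0 else cv2.copyMakeBorder(cv2.resize(it[80:300,220:440,::-1],(400,400),interpolation=2),0,200,0,0,0)]))
E
```

```text
time_s: 29.78
tcp_pos: [0.574, -0.1662, 0.0878]
tcp_rot: [[0.362, 0.243, 0.9], [-0.932, 0.095, 0.35], [-0.0, -0.965, 0.261]]
wrist_force: [-0.1, -0.3, 0.2]
finger_gap: 0.963
time_s: 30.4
tcp_pos: [0.5489, -0.1781, 0.1986]
tcp_rot: [[0.361, 0.25, 0.898], [-0.932, 0.092, 0.349], [0.005, -0.964, 0.266]]
wrist_force: [0.8, -0.4, -0.7]
finger_gap: 0.998
wing 836 [[-0.0214 -0.0073 -0.0104]
 [ 0.0214  0.0055  0.0211]]
[ 0.0007 -0.0009  0.0192]
side wing px before/after/diff 315 315 16
```

View pics/c10.png

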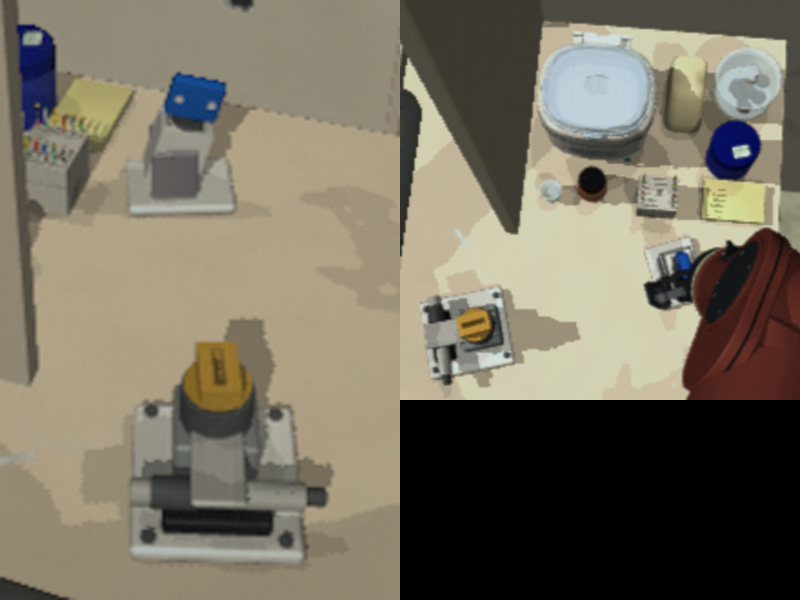

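```bash
python3 -m inch '[[0.085,[0,-0.03,0],[0,0,0]],[0.085,[0,0,0],[0,0,0]],[0.085,[0,0,0],[0,0,0]]]'|head -2; python3 -c "
from station import sign_off; print(sign_off())"
```

```text
time_s: 30.92
tcp_pos: [0.5397, -0.179, 0.2215]
the job is handed in; nothing more can be done
None
```

I tightened the clamp screw with the blue wing key and put the key back fully home in its holder. The job is handed in at about 31 s.

- **Feeling for the slot:** I lowered the blade in steps of 1 mm or less. It went in without catching on the rim and touched the bottom of the slot at about 5 to 6 N.
- **Turning:** I turned the key clockwise, upright, with about 5 N of press. At the stop the wrist torque rose from about 0.05 to 0.22–0.27 N m, so I stopped. That may be slightly above the 0.15–0.25 N m range, but it is well below 0.4. I eased the key back 3° to take off the strain and lifted it straight out.
- **Screw check:** a picture taken after lifting out showed the slot had turned about 48.5° clockwise. The head had sunk about 2.5 mm, as expected for that turn.
- **Key check:** the key seated within 0.1 mm of where I first gripped it. In the side view the wing looked the same as at the start (315 pixels both times, 16 differing).
- **Other things:** the other items look undisturbed in the last picture. I checked them by eye only.

**What disagreed:** the side camera put the screw 3 to 4.5 mm from where the top and wrist cameras did. I lined the blade up against the slot within each single picture instead. Estimates of where the key sat in the grip varied from about 1 to 6 mm. I used 4 mm, and the sideways force while turning stayed around 2 N or less.

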